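Lock the coin float away in the counter cash box

TASK

Lay the long coin tube flat in the open well of the cash box (the short one stays on the counter), then close the well: push the cover plate along its rails so that it tips down into the well, goes in under the steel lip at the far end, and lies level on its ledges. Lock it by turning the big outer collar until its tongue points straight across the cover, without turning the small dial on top of the collar, and leave the other things on the counter where they are.

Things in the scene. Friction and masses are not known exactly. Their poses are not given: they have to be found in the camera images.
- cashbox: Grey steel cash box fixed to the counter, 250 x 136 mm, 48 mm high. Origin: centre of its underside, on the counter; +x is the way the cover slides shut, z up. In this frame (mm): deck top z = 48 from x -125 to -5, with two steel guide rails 8 mm high, inner faces at y = +-56.5. On its -y side a pod (x 0 to 110, y -68 to -122, top z 48) carries the lock.
- near_rim (a point): Middle of the well's near rim, where the deck ends: (-5, 0, 48) mm in the box frame. The well runs from here to its far wall at x = 109 mm, 113 mm wide inside. Axes as the box's.
- well_floor (a point): Centre of the well's floor, (52, 0, 6) mm in the box frame. Along each side wall runs a ledge 10 mm wide, top at z = 36 mm, that carries the closed cover; the trough between the ledges is 93 mm wide. Axes as the box's.
- lip_edge (a point): Middle of the lower free edge of the overhanging lip at the well's far end: (95, 0, 48) mm in the box frame. The lip is a steel strip 5 mm thick (z 48 to 53) that covers the last 14 mm of the well. Axes as the box's.
- cover_mid (a point): Loose steel cover plate, 110 x 110 x 8 mm, 0.3 to 0.5 kg; the point is the slab's centre, x towards the lip at the start. It starts flat on the deck between the rails (1.5 mm play each side). Pushed on, it tips nose down by itself once its middle passes the near rim and its nose slides on the ledges. Home: point at about (52, 0, 40) mm in the box frame, level, 4 mm play in length.
- rib_top (a point): Top middle of the rib by which the cover is pushed: it stands upright near the cover's rear edge, 10 mm thick along the slide, 36 mm across, 22 mm tall above the slab, centred 43 mm behind the cover's middle; this point is 26 mm above the slab's centre. It rises up to 9 mm when the cover tips and drops 12 mm when the rear edge clears the near rim.
- long_tube_mid (a point): Long coin tube, loose, 0.1 to 0.17 kg: white cylinder 24 mm in diameter with a square grey end cap (26 x 26 mm, 8 mm thick) at each end, 70 mm long in all. The point is its centre, 13 mm above what it lies on; x is its length. It lies on the counter to one side of the cash box.
- short_tube_mid (a point): Short coin tube, same make but 40 mm long; the point is its centre. It stays on the counter. Bystander.
- collar (a joint): Angle of the lock's outer collar (rad), 0 to 1.6 (stop), growing anticlockwise seen from above. At 0 the tongue points along the box's +x (open); at 1.57 it points along the box's +y, across the cover (locked). It stays where it is left; friction about 0.06 N m.
- collar_axis (a point): Point on the axis of the lock at the middle of the outer collar's height: (40, -92, 62) mm in the box frame. The collar is a knurled aluminium cylinder 48 mm in diameter from z = 51 to 74; its flat tongue (14 mm wide, z 51 to 56) reaches 58 mm from the axis.
- dial (a joint): Angle of the small black inner dial (rad) on top of the collar, same axis: 24 mm in diameter, z = 74 to 89 in the box frame; turns on its own, lightly (0.02 N m). It must not be turned.
- dial_mark (a point): Outer end of the white mark on the dial's top, 10 mm from the axis.
- pad_mid (a point): Order pad, 100 x 150 x 17 mm, bystander; its centre.
- loupe_mid (a point): Magnifying glass lying flat, lens 82 mm across, handle to 110 mm from the lens centre (this point), 12 mm thick, bystander.
- tape_mid (a point): Roll of tape lying flat, 90 mm across, 22 mm high, bystander; its centre.
- cup_mid (a point): White cup, 70 mm across, 85 mm high, bystander; its centre.
- stapler_mid (a point): Black stapler, 140 x 36 x 44 mm, bystander; its centre.
- carton_mid (a point): Small carton, 70 x 100 x 45 mm, bystander; its centre.
Things that resemble listed ones, but are neither listed nor needed, are in the scene too. Leave any pink look-alike of the part that bears long_tube_mid alone. Leave any black look-alike of the part that bears cover_mid alone.

How it is judged:
By the outcome, as a careful person would: the job done as asked, in the order asked, and still so for the second after the job is handed in, with the robot touching nothing.
It also fails if it takes over 72 s, if anything falls off the work surface, if the arm or the gripper's body presses on something with over 40 N, if the wrist force passes 120 N, or if a joint passes its speed limit or range.

ROBOT

A 6-joint arm with a two-finger parallel gripper is mounted at the origin on the work surface. World frame = base frame: x ahead of the robot, y to its left, z up, the work surface at z = 0. Lengths are in m, angles in rad, forces in N, time in s.
With the tool pointing down it reaches from about 0.35 to 0.925 m from the base axis. Payload 6.4 kg.
Tool frame: the origin (TCP) lies at the very end of the fingers, on their centre line; the grasp point (between the pads) lies 19 mm behind it; z points along the fingers, y is the direction in which the jaws open and shut (so a half turn about z gives the same grasp; the last joint's range is limited). The gripper opens to 94 mm and grips with 3 to 60 N. Pads are 16 mm wide; open, the fingers measure 119 mm over their backs; the gripper's body (75 mm by 177 mm) begins 78 mm behind the grasp point.
Start: joints at [-1.478, 0.245, 1.558, -0, 1.339, -0.174], TCP at [0.171, -0.627, 0.205] pointing down, gripper open.
Joint ranges: [-3.13, 3.13], [-1.02, 2.26], [0.13, 2.54], [-0.95, 4.09], [0.21, 2.88], [-2.74, 2.74]. Speed limits (rad/s): [2.57, 2.57, 3.14, 3.14, 3.14, 3.14].

INTERFACE

Orientations are given as [roll, pitch, yaw] about the fixed x, y, z axes, in that order (R = Rz(yaw) Ry(pitch) Rx(roll)).
In Python, from cell import telemetry, snapshot, get_calibration, workorder, recognise, masks_of gives the robot as it stands.
- The arm moves only by the shell command python3 -m inch 'ROWS' [OPENING] [FORCE]. ROWS is JSON, a list of rows, each an object with "offset": the shift along the tool's x, y, z in units of 0.12 m (1.0 is 0.12 m), a list of three; "angular": the turn, a rotation vector about the tool's x, y, z in units of 0.08 rad (1.0 is 0.08 rad), a list of three. A call has 1 to 10 rows; each row shifts and turns the pose as measured when the row begins, along the tool's axes as they then stand; what a row does not reach is not made up. A row lasts 1/8 s, in which the tool goes at most 62.5 mm and 10.7 degrees, less where a joint would pass 70% of its speed; a pose out of reach is approached as far as the arm can. A call with a number of a shift or a turn outside -1 to 1 is refused whole. A call with a gripper value outside its range is refused whole. OPENING is the opening, from -1 (shut) to 1 (fully open), set as the call begins (- or left out, the last holds). The fingers move at their own pace and stop on an object; FORCE is the grip in N (left out, the last holds). Time passes only in rows, so rows that do not move let the fingers close. It gives the time, the measured TCP pose, the force and the opening at its end, in the units of the state.
- telemetry.get_obs(): the state, without advancing time (a new reading comes with each control period).
- snapshot(name): name is "scene" or "top"; returns the picture (400x640x3 uint8, red, green, blue); there is no depth.
- get_calibration(name): a dict with "mtx" (3x3 intrinsics, pixels), "T" (4x4, takes a point from camera to world coordinates). Camera axes: x right, y up, looking along -z (the intrinsics and any distortion apply to the point x, -y, -z); pixel columns grow to the right and rows downward; lengths in m; the calibration is good to about 2 mm. A picture is of the moment at which its call begins. get_calibration takes no time and is no camera call.
- workorder.hand_in(): hands the job in, once; it reports no verdict.
Trained networks look in the newest picture that a camera, given by its name, has taken for a name from the list of things; names that differ only in an ending like _2 or _b are one class to them, and where a whole thing is asked for, a point or a joint stands for the part that bears it (a point fixed in the world has none). Each returns a list of dicts, best first, with "p" (0 to 1); they miss things now and then, are a little off and sometimes report something else, mostly with a low value. They report only what shows in the picture. A call takes as long as a camera call. They do not tell look-alikes from the thing itself.
- recognise(camera, thing): "xyz" ([x, y, z] in m, in the coordinates of the camera as it stood for that picture, good to about 4 mm: the middle of the surface that is visible of it).
- masks_of(camera, thing): "mask" (400x640 bool, what is visible of it).
The state is a dict: "clock": time; "q": joint angles; "joint_vel": joint speeds; "tau": joint torques, N m; "eef_pos": TCP position; "ee_rot": TCP orientation; "wrist_force": force on the tool from outside, world axes, zero at the start; "moment": the same for the moment, N m; "opening": finger opening in m.
Only numpy, scipy, OpenCV 4.12 (cv2) and the standard library are available. Lean on these libraries where they do the work, as an engineer would, in place of code of your own. Each camera call takes 0.05 s, during which the arm holds its last target.

## Working session

There is one attempt and no reset: what is moved stays moved. The work goes in short steps, Python scripts to look and compute and a shell command to move; the robot and the scene stay as the last step left them, time stands still between calls to the robot, and variables do not carry over. Pictures are saved under pics/ and viewed, and the job is handed in when it is done.

```bash
ls -la; mkdir -p pics
python3 - <<'E'
from cell import telemetry, snapshot, get_calibration
import cv2, numpy as np
o=telemetry.get_obs(); print(o)
for n in ("scene","top"):
    im=snapshot(n); cv2.imwrite(f"pics/{n}0.png",im[:,:,::-1])
    c=get_calibration(n); print(n,np.round(c["mtx"],1).tolist(),np.round(c["T"],3).tolist(),[k for k in c])
E
```

```text
total 12
drwxr-xr-x  3 agent agent 4096 Dec  6 19:03 .
drwxr-xr-x 23 root  root  4096 Dec  6 19:03 ..
drwxr-xr-x  2 agent agent 4096 Dec  6 19:03 pics
{'clock': 0.0, 'q': array([-1.47811232e+00,  2.45773277e-01,  1.55898622e+00, -2.57428225e-05,
        1.33871871e+00, -1.74085594e-01]), 'joint_vel': array([ 0.00061431, -0.00203455,  0.00053639, -0.00155768,  0.00066071,
       -0.00076763]), 'tau': array([ 1.91174709e-03, -4.15837419e+01, -3.14604163e+01,  6.86121290e-02,
        3.33451072e-02, -1.44963133e-04]), 'eef_pos': array([ 0.1713026 , -0.62640204,  0.20438641]), 'ee_rot': array([-3.13973127e+00, -3.01928109e-04,  2.66775266e-01]), 'wrist_force': array([-0.41794589,  0.29660693, -0.35983786]), 'moment': array([0.05533692, 0.01597697, 0.02304762]), 'opening': 0.09369145661106022}
scene [[416.5, 0.0, 315.0], [0.0, 416.5, 198.2], [0.0, 0.0, 1.0]] [[0.78, -0.409, 0.473, 1.151], [0.625, 0.528, -0.574, -0.698], [-0.015, 0.744, 0.668, 0.894], [0.0, 0.0, 0.0, 1.0]] ['mtx', 'T']
top [[425.2, 0.0, 316.1], [0.0, 425.2, 202.3], [0.0, 0.0, 1.0]] [[0.023, 0.982, -0.188, 0.328], [-1.0, 0.023, -0.004, -0.011], [0.0, 0.188, 0.982, 1.209], [0.0, 0.0, 0.0, 1.0]] ['mtx', 'T']
```

View pics/top0.png

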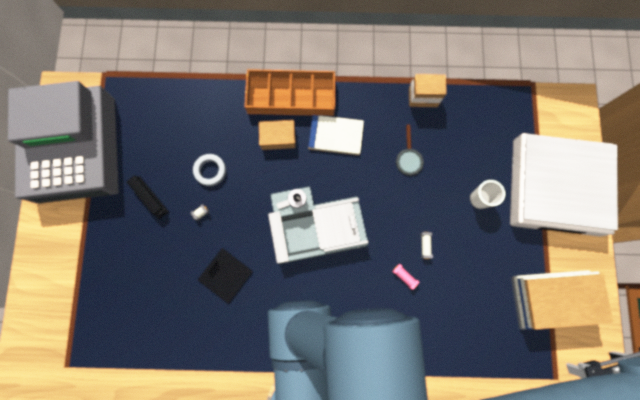

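View pics/scene0.png

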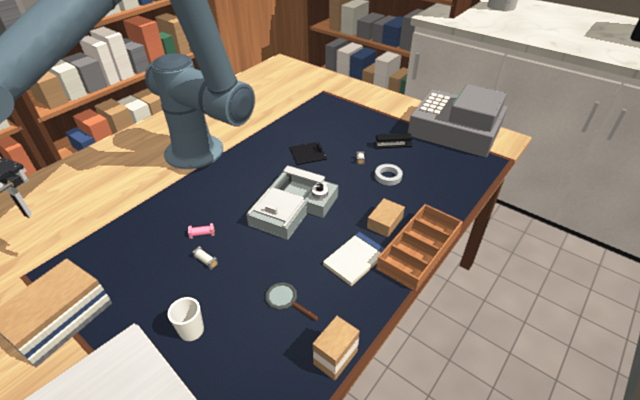

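The top view shows the box at about (318,230). The cover is on its right half, and the lock pod is at (297,200), towards +x world. The white tube at (427,245) is a long-tube candidate, with a pink one at (406,277) and a short white one at (200,212). The black square plate at (225,276) is the cover look-alike.

```bash
cat > h.py <<'E'
import numpy as np, cv2
from cell import telemetry, snapshot, get_calibration, recognise, masks_of
def cal(n):
    c=get_calibration(n); return np.array(c["mtx"],float),np.array(c["T"],float)
def proj(n,P):
    K,T=cal(n); P=np.atleast_2d(P); pc=(P-T[:3,3])@T[:3,:3]
    p=np.c_[pc[:,0],-pc[:,1],-pc[:,2]]; uv=p@K.T; return uv[:,:2]/uv[:,2:]
def pix2plane(n,uv,z):
    K,T=cal(n); uv=np.atleast_2d(uv).astype(float)
    d=np.c_[uv,np.ones(len(uv))]@np.linalg.inv(K).T; d=np.c_[d[:,0],-d[:,1],-d[:,2]]@T[:3,:3].T
    t=(z-T[2,3])/d[:,2]; return T[:3,3]+d*t[:,None]
def c2w(n,x):
    K,T=cal(n); return T[:3,:3]@np.asarray(x)+T[:3,3]
def crop(im,u0,v0,u1,v1,s,name,pts=None):
    c=cv2.resize(im[v0:v1,u0:u1,::-1],None,fx=s,fy=s,interpolation=cv2.INTER_CUBIC).copy()
    if pts is not None:
        for p in pts: cv2.circle(c,(int((p[0]-u0+.5)*s),int((p[1]-v0+.5)*s)),2,(0,0,255),-1)
    cv2.imwrite("pics/"+name,c)
E
python3 - <<'E'
from h import *
for n in ("top","scene"):
    snapshot(n)
    for t in ("cashbox","cover_mid","rib_top","long_tube_mid","short_tube_mid","collar_axis","collar","dial","dial_mark"):
        for r in recognise(n,t)[:3]:
            w=c2w(n,r["xyz"]); print(n,t,round(r["p"],2),np.round(w,3),np.round(proj(n,w)[0]))
im=cv2.imread("pics/top0.png")[:,:,::-1]; crop(im,255,175,445,305,4.2,"topc.png")
im=cv2.imread("pics/scene0.png")[:,:,::-1]; crop(im,180,140,350,280,4.2,"scenec.png")
print(cv2.__version__)
E
```

```text
top cashbox 0.84 [0.491 0.037 0.047] [300. 223.]
top cover_mid 0.96 [0.345 0.244 0.01 ] [224. 275.]
top cover_mid 0.68 [ 0.487 -0.067  0.054] [338. 225.]
top rib_top 0.8 [0.349 0.24  0.006] [226. 274.]
top rib_top 0.67 [ 0.486 -0.061  0.055] [336. 225.]
top rib_top 0.66 [ 0.582 -0.495  0.054] [493. 195.]
top long_tube_mid 0.71 [ 0.352 -0.252  0.024] [404. 277.]
top long_tube_mid 0.51 [ 0.44  -0.314  0.026] [426. 245.]
top collar_axis 0.56 [0.486 0.04  0.049] [299. 225.]
top collar 0.64 [0.55  0.053 0.077] [294. 200.]
top dial 0.55 [0.557 0.047 0.093] [296. 196.]
top dial_mark 0.56 [0.557 0.042 0.087] [299. 197.]
top dial_mark 0.45 [0.491 0.04  0.048] [299. 223.]
scene cashbox 0.74 [0.522 0.028 0.041] [307. 196.]
scene cover_mid 0.87 [0.354 0.241 0.006] [309. 154.]
scene cover_mid 0.67 [ 0.494 -0.068  0.056] [279. 206.]
scene cover_mid 0.27 [ 0.447 -0.322  0.024] [204. 257.]
scene rib_top 0.77 [ 0.496 -0.066  0.057] [280. 205.]
scene rib_top 0.73 [0.354 0.239 0.005] [309. 154.]
scene long_tube_mid 0.62 [ 0.363 -0.256  0.024] [203. 230.]
scene long_tube_mid 0.53 [ 0.448 -0.323  0.021] [204. 258.]
scene collar_axis 0.56 [0.518 0.023 0.038] [305. 197.]
scene collar_axis 0.4 [0.568 0.47  0.028] [394. 141.]
scene collar 0.53 [0.57  0.04  0.069] [322. 193.]
scene dial 0.39 [0.561 0.046 0.084] [321. 187.]
scene dial_mark 0.46 [0.76  0.093 0.044] [385. 217.]
scene dial_mark 0.29 [ 0.447 -0.321  0.023] [204. 257.]
4.12.0
```

View pics/topc.png

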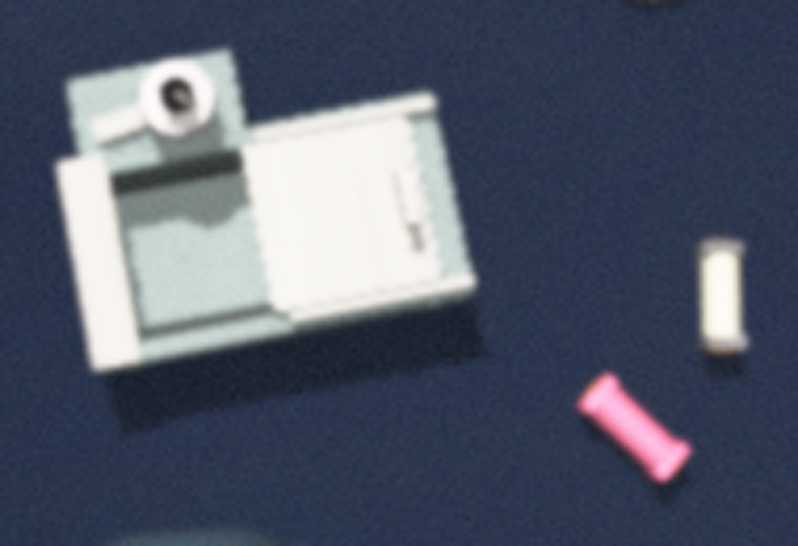

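View pics/scenec.png

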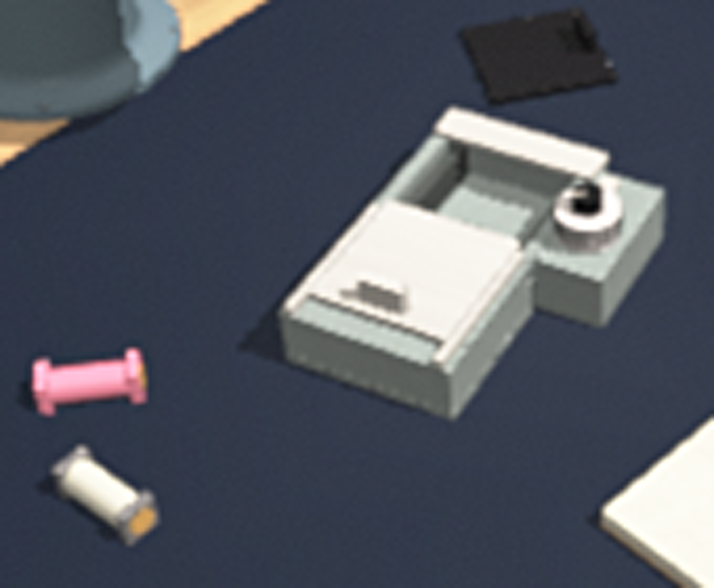

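The crops confirm the white cylinder with grey caps at top (427,245) and scene (204,257) as the long tube. The pink one is the look-alike and the one at (200,212) is clearly shorter. Next I fit the box pose from its corners.

```bash
cat > fitbox.py <<'E'
from h import *
from scipy.optimize import least_squares
top=[((55,163),(125,-68,53)),((92,372),(125,68,53)),((103,153),(95,-68,53)),((142,362),(95,68,53)),((65,80),(110,-122,48)),((230,48),(0,-122,48)),((178,93),(40,-92,89)),((478,285),(-125,68,56)),((432,95),(-125,-68,56))]
sc=[((453,418),(-125,-68,0)),((600,325),(0,-122,0)),((602,283),(0,-122,48)),((665,187),(110,-122,48)),((450,108),(125,68,53)),((610,155),(125,-68,53)),((587,183),(40,-92,89))]
def uv(c,u0,v0,s=4.2): return np.array([((a[0]+.5)/s+u0-.5,(a[1]+.5)/s+v0-.5) for a,_ in c])
D=[("top",uv(top,255,175),np.array([b for _,b in top])/1e3),("scene",uv(sc,180,140),np.array([b for _,b in sc])/1e3)]
def b2w(p,X):
    c,s=np.cos(p[2]),np.sin(p[2]); X=np.atleast_2d(X); return np.c_[p[0]+c*X[:,0]-s*X[:,1],p[1]+s*X[:,0]+c*X[:,1],X[:,2]]
def fit(D):
    return least_squares(lambda p:np.concatenate([(proj(n,b2w(p,X))-u).ravel() for n,u,X in D]),[.48,-.02,1.7],loss="soft_l1")
if __name__=="__main__":
    for d in (D,D[:1],D[1:]):
        r=fit(d); print(np.round(r.x,4),np.degrees(r.x[2]))
        for n,u,X in d: print(n,np.round(proj(n,b2w(r.x,X))-u,1).tolist())
E
python3 fitbox.py
python3 - <<'E'
from h import *
from scipy.ndimage import label
for n in ("top","scene"):
    snapshot(n)
    for t in ("long_tube_mid","short_tube_mid"):
      for m in masks_of(n,t):
        k=m["mask"]; 
        if k.sum()<5: continue
        v,u=np.nonzero(k); r=cv2.minAreaRect(np.c_[u,v].astype(np.float32))
        bx=pix2plane(n,cv2.boxPoints(r),0.013); c=pix2plane(n,[r[0]],0.013)[0]
        P=pix2plane(n,np.c_[u,v],0.013)[:,:2]; w=np.linalg.eigh(np.cov(P.T))[1][:,1]
        print(n,t,round(m["p"],2),k.sum(),np.round(r[0]),np.round(c,4),"sides",np.round([np.linalg.norm(bx[0]-bx[1]),np.linalg.norm(bx[1]-bx[2])],3),"mean",P.mean(0).round(4),"yaw",np.degrees(np.arctan2(w[1],w[0])).round(1))
E
```

```text
[ 0.4747 -0.0118  1.7899] 102.55292915129877
top [[0.6, 0.4], [0.5, -0.5], [-0.1, 0.7], [-0.4, -0.3], [0.3, 0.6], [-0.3, 0.8], [-0.6, 0.1], [-0.6, 2.0], [-0.3, -1.0]]
scene [[0.2, 0.8], [0.5, 1.1], [0.0, -0.4], [-0.0, 0.8], [0.5, 0.2], [-0.4, -0.1], [0.2, 2.2]]
[ 0.4756 -0.0121  1.7913] 102.63483033550372
top [[0.7, 0.1], [0.7, -0.8], [-0.0, 0.4], [-0.2, -0.6], [0.4, 0.4], [-0.2, 0.5], [-0.5, -0.1], [-0.5, 1.6], [-0.2, -1.3]]
[ 0.4726 -0.0098  1.7901] 102.56390668074222
scene [[0.1, 0.1], [0.4, 0.4], [-0.2, -1.1], [-0.2, 0.3], [0.4, -0.3], [-0.6, -0.6], [0.1, 1.6]]
top long_tube_mid 0.64 262 [406. 277.] [ 0.3527 -0.2588  0.013 ] sides [0.032 0.074] mean [ 0.3508 -0.2588] yaw 49.3
top long_tube_mid 0.57 230 [426. 246.] [ 0.4405 -0.317   0.013 ] sides [0.028 0.07 ] mean [ 0.4414 -0.3186] yaw -178.8
top short_tube_mid 0.57 134 [200. 213.] [0.5195 0.3253 0.013 ] sides [0.041 0.03 ] mean [0.5191 0.3251] yaw 127.6
scene long_tube_mid 0.81 178 [201. 231.] [ 0.353  -0.2569  0.013 ] sides [0.071 0.034] mean [ 0.3519 -0.2569] yaw 45.7
scene long_tube_mid 0.72 272 [205. 258.] [ 0.4418 -0.317   0.013 ] sides [0.037 0.091] mean [ 0.4418 -0.3168] yaw 177.6
```

```bash
cat > d.py <<'E'
import sys
from h import *
B=(0.4745,-0.0115,1.790)
def bw(x,y):
    c,s=np.cos(B[2]),np.sin(B[2]); return B[0]+(c*x-s*y)/1e3, B[1]+(s*x+c*y)/1e3
def need(x,y,z,yaw):
    o=telemetry.get_obs(); p=o["eef_pos"]; r,pt,ya=o["ee_rot"]
    from scipy.spatial.transform import Rotation as R
    M=R.from_euler("xyz",[r,pt,ya]); d=M.inv().apply(np.array([x,y,z])-p)
    a=(M.inv()*R.from_euler("xyz",[np.pi,0,yaw])).as_rotvec()
    print("target",np.round([x,y,z,yaw],4),"offset units",np.round(d/0.12,3),"ang units",np.round(a/0.08,2),"t",o["clock"],"F",o["wrist_force"].round(1),"op",round(o["opening"],4))
if __name__=="__main__":
    a=sys.argv[1:]
    if a[0]=="b": x,y=bw(float(a[1]),float(a[2])); need(x,y,float(a[3])/1e3,B[2]+np.radians(float(a[4])))
    else: need(*map(float,a[1:5]))
E
python3 d.py w 0.441 -0.3175 0.12 -0.02
```

```text
target [ 0.441  -0.3175  0.12   -0.02  ] offset units [ 2.848 -1.896  0.712] ang units [-0.    0.    3.58] t 1.4 F [-0.4  0.  -0.4] op 0.0939
```

```bash
python3 -m inch '[{"offset":[0.36,-0.24,0],"angular":[0,0,0]},{"offset":[0.36,-0.24,0],"angular":[0,0,0]},{"offset":[0.36,-0.24,0.05],"angular":[0,0,0]},{"offset":[0.36,-0.24,0.05],"angular":[0,0,0]},{"offset":[0.36,-0.24,0.1],"angular":[0,0,0]},{"offset":[0.36,-0.24,0.1],"angular":[0,0,0]},{"offset":[0.36,-0.24,0.1],"angular":[0,0,0]},{"offset":[0.34,-0.22,0.1],"angular":[0,0,0]}]' 0.4 20; python3 d.py w 0.441 -0.3175 0.12 -0.02
```

```text
clock: 2.4
eef_pos: [0.4494, -0.3119, 0.1459]
ee_rot: [3.134, -0.002, 0.26]
wrist_force: [0.9, -1.2, 0.1]
opening: 0.0656
target [ 0.441  -0.3175  0.12   -0.02  ] offset units [-0.08   0.026  0.216] ang units [ 0.09 -0.04  3.5 ] t 2.4 F [ 0.9 -1.2  0.1] op 0.0656
```

```bash
python3 -m inch '[{"offset":[0,0,0.1],"angular":[0,0,0.9]},{"offset":[0,0,0.1],"angular":[0,0,0.9]},{"offset":[0,0,0],"angular":[0,0,0.9]},{"offset":[0,0,0],"angular":[0,0,0.8]},{"offset":[0,0,0],"angular":[0,0,0]}]'
python3 - <<'E'
from h import *
import d
im=snapshot("scene"); crop(im,130,190,290,310,5,"s1.png",proj("scene",[[.406,-.3175,.013],[.441,-.3175,.013],[.476,-.3175,.013]]))
E
python3 d.py w 0.441 -0.3175 0.12 -0.02;python3 d.py w 0.441 -0.3175 0.003 -0.02
```

```text
clock: 3.02
eef_pos: [0.4516, -0.3078, 0.1203]
ee_rot: [3.137, -0.003, -0.021]
wrist_force: [0.4, -0.8, 0.4]
opening: 0.0661
target [ 0.441  -0.3175  0.12   -0.02  ] offset units [-0.086  0.082  0.003] ang units [ 0.06 -0.04 -0.01] t 3.075 F [-0.   0.7  0. ] op 0.0659
target [ 0.441  -0.3175  0.003  -0.02  ] offset units [-0.089  0.077  0.978] ang units [ 0.06 -0.04 -0.01] t 3.075 F [-0.   0.7  0. ] op 0.0659
```

View pics/s1.png

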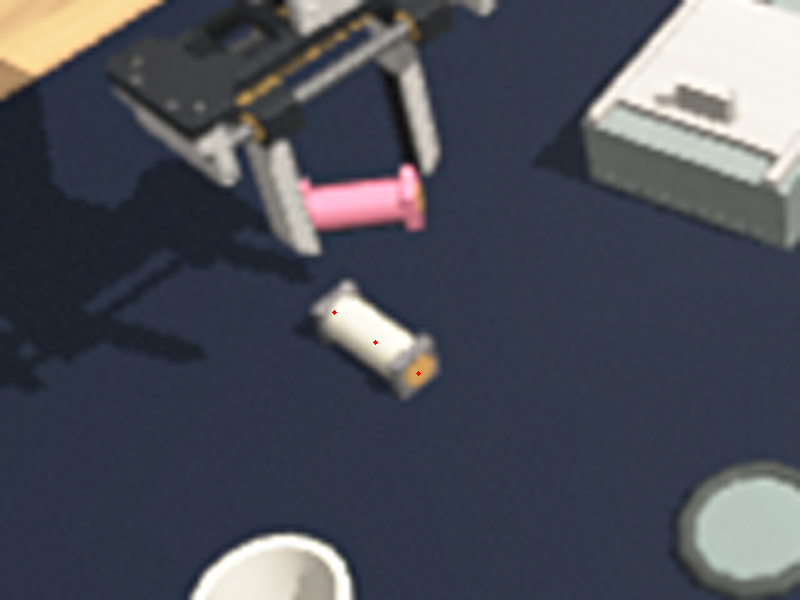

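The predicted axis points at crop (334,312), (375,342) and (418,373) lie on the white tube, so I can descend.

```bash
python3 -m inch '[{"offset":[-0.09,0.08,0],"angular":[0.06,-0.04,0]},{"offset":[0,0,0.25],"angular":[0,0,0]},{"offset":[0,0,0.25],"angular":[0,0,0]},{"offset":[0,0,0.2],"angular":[0,0,0]},{"offset":[0,0,0],"angular":[0,0,0]}]'; python3 d.py w 0.441 -0.3175 0.003 -0.02
```

```text
clock: 3.7
eef_pos: [0.4386, -0.3214, 0.036]
ee_rot: [3.139, -0.001, -0.02]
wrist_force: [-0.7, 0.2, 0.6]
opening: 0.066
target [ 0.441  -0.3175  0.003  -0.02  ] offset units [ 0.019 -0.034  0.275] ang units [ 0.04 -0.02  0.  ] t 3.7 F [-0.7  0.2  0.6] op 0.066
```

```bash
python3 -m inch '[{"offset":[0.02,-0.03,0.1],"angular":[0.04,0,0]},{"offset":[0,0,0.12],"angular":[0,0,0]},{"offset":[0,0,0.05],"angular":[0,0,0]},{"offset":[0,0,0],"angular":[0,0,0]}]'; python3 d.py w 0.441 -0.3175 0.003 -0.02
```

```text
clock: 4.2
eef_pos: [0.4422, -0.3197, 0.004]
ee_rot: [3.139, -0.004, -0.02]
wrist_force: [-0.6, -0.1, -1.6]
opening: 0.0656
target [ 0.441  -0.3175  0.003  -0.02  ] offset units [-0.011 -0.018  0.008] ang units [ 0.03 -0.05  0.01] t 4.2 F [-0.6 -0.1 -1.6] op 0.0656
```

```bash
python3 -m inch '[{"offset":[-0.01,-0.015,0],"angular":[0,0,0]},{"offset":[0,0,0],"angular":[0,0,0]},{"offset":[0,0,0],"angular":[0,0,0]},{"offset":[0,0,0],"angular":[0,0,0]},{"offset":[0,0,0],"angular":[0,0,0]},{"offset":[0,0,0],"angular":[0,0,0]}]' -1 20;  python3 -m inch '[{"offset":[0,0,-0.2],"angular":[0,0,0]},{"offset":[0,0,-0.4],"angular":[0,0,0]},{"offset":[0,0,-0.4],"angular":[0,0,0]},{"offset":[0,0,-0.1],"angular":[0,0,0]}]'; python3 d.py b 48 0 130 -90;python3 d.py b 48 0 9 -90
```

```text
clock: 4.95
eef_pos: [0.4417, -0.3182, 0.0052]
ee_rot: [3.138, -0.006, -0.019]
wrist_force: [-0.3, 0.6, -0.1]
opening: 0.0236
clock: 5.45
eef_pos: [0.4392, -0.3162, 0.1375]
ee_rot: [-3.141, -0.001, -0.02]
wrist_force: [0.1, -0.5, -1.8]
opening: 0.0235
target [0.4641 0.0354 0.13   0.2192] offset units [ 0.15  -2.933  0.064] ang units [-0.01 -0.01 -2.98] t 5.45 F [ 0.1 -0.5 -1.8] op 0.0235
target [0.4641 0.0354 0.009  0.2192] offset units [ 0.149 -2.932  1.073] ang units [-0.01 -0.01 -2.98] t 5.45 F [ 0.1 -0.5 -1.8] op 0.0235
```

```bash
python3 -m inch '[{"offset":[0.02,-0.4,0],"angular":[0,0,0]},{"offset":[0.02,-0.42,0],"angular":[0,0,0]},{"offset":[0.02,-0.42,0],"angular":[0,0,0]},{"offset":[0.02,-0.42,0],"angular":[0,0,0]},{"offset":[0.02,-0.42,0],"angular":[0,0,0]},{"offset":[0.02,-0.42,0],"angular":[0,0,0]},{"offset":[0.02,-0.4,0],"angular":[0,0,0]},{"offset":[0,0,0],"angular":[0,0,-1]},{"offset":[0,0,0],"angular":[0,0,-1]},{"offset":[0,0,0],"angular":[0,0,-0.98]}]';  python3 d.py b 48 0 130 -90;python3 d.py b 48 0 12 -90
```

```text
clock: 6.7
eef_pos: [0.4541, 0.0448, 0.1214]
ee_rot: [-3.13, 0.02, 0.226]
wrist_force: [0.3, -0.1, -1.9]
opening: 0.0236
target [0.4641 0.0354 0.13   0.2192] offset units [ 0.062  0.095 -0.074] ang units [-0.15  0.25  0.08] t 6.7 F [ 0.3 -0.1 -1.9] op 0.0236
target [0.4641 0.0354 0.012  0.2192] offset units [0.081 0.106 0.909] ang units [-0.15  0.25  0.08] t 6.7 F [ 0.3 -0.1 -1.9] op 0.0236
```

```bash
python3 -m inch '[{"offset":[0.06,0.095,0],"angular":[-0.15,0.25,0.08]},{"offset":[0,0,0],"angular":[0,0,0]},{"offset":[0,0,0],"angular":[0,0,0]}]';  python3 - <<'E'
from h import *
import d
x=lambda a,b,z:[*d.bw(a,b),z/1e3]
pts=[x(-5,46.5,6),x(109,46.5,6),x(-5,-46.5,6),x(95,56.5,53),x(95,-56.5,53),x(-5,56.5,48),x(-5,-56.5,48),x(125,68,53),x(125,-68,53),x(0,-122,48),x(110,-122,48)]
for n,b in (("scene",(220,120,380,240)),("top",(250,150,410,270))):
    im=snapshot(n); crop(im,*b,5,n+"2.png",proj(n,pts))
E
python3 d.py b 48 0 60 -90
```

```text
clock: 7.08
eef_pos: [0.4623, 0.0347, 0.1178]
ee_rot: [-3.141, 0.003, 0.216]
wrist_force: [-0.4, -0.6, -1.0]
opening: 0.0236
target [0.4641 0.0354 0.06   0.2192] offset units [ 0.016 -0.002  0.484] ang units [-0.01  0.04 -0.04] t 7.175 F [-0.1 -0.2 -0.8] op 0.0234
```

View pics/scene2.png

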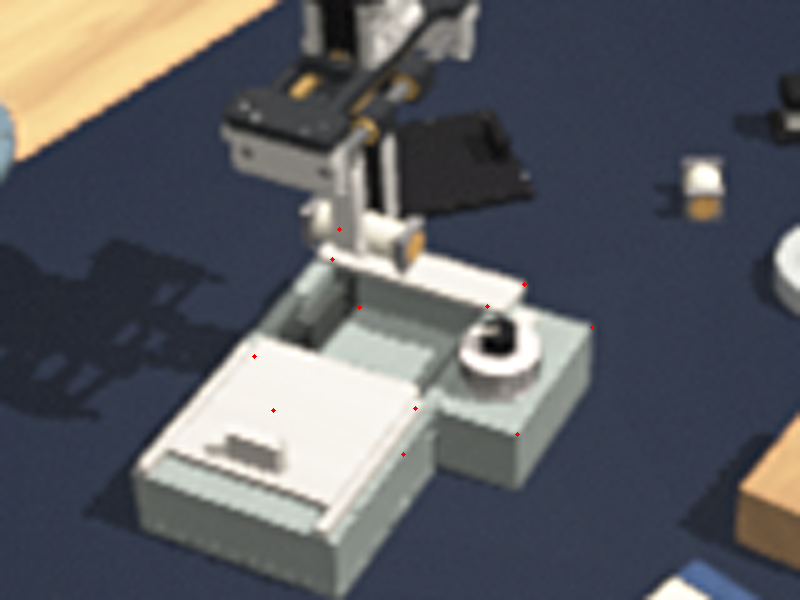

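View pics/top2.png

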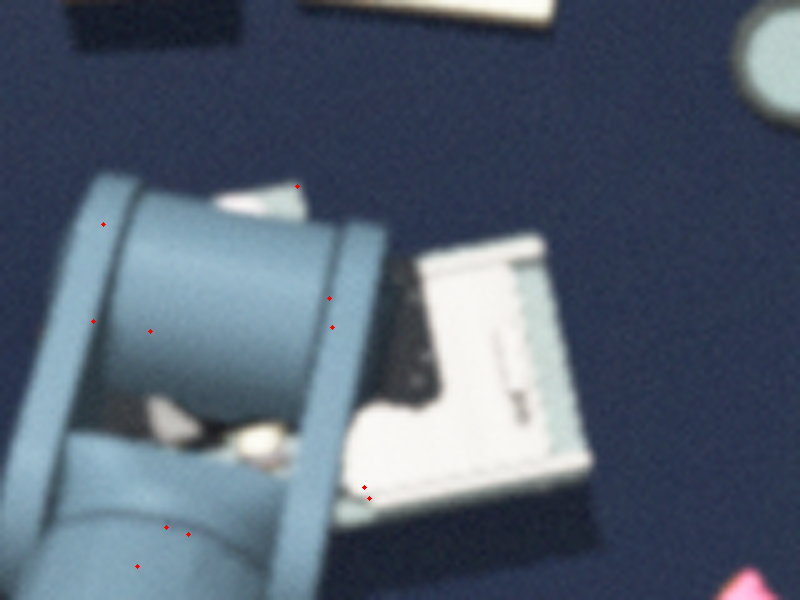

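The box model corners fall on the scene picture, with lip corners at (332,260) and (525,285) and a pod corner at (593,327). The tube hangs level over the well, so I lower it.

```bash
python3 -m inch '[{"offset":[0.015,0,0.2],"angular":[0,0.04,-0.04]},{"offset":[0,0,0.25],"angular":[0,0,0]},{"offset":[0,0,0.15],"angular":[0,0,0]},{"offset":[0,0,0],"angular":[0,0,0]}]'; python3 d.py b 48 0 12 -90
```

```text
clock: 7.68
eef_pos: [0.4656, 0.0349, 0.0456]
ee_rot: [3.141, -0.004, 0.218]
wrist_force: [0.3, -0.5, -1.7]
opening: 0.0231
target [0.4641 0.0354 0.012  0.2192] offset units [-0.013 -0.006  0.28 ] ang units [ 0.01 -0.05 -0.01] t 7.675 F [ 0.3 -0.5 -1.7] op 0.0231
```

```bash
python3 -m inch '[{"offset":[-0.01,0,0.1],"angular":[0,0,0]},{"offset":[0,0,0.1],"angular":[0,0,0]},{"offset":[0,0,0.06],"angular":[0,0,0]},{"offset":[0,0,0],"angular":[0,0,0]}]'; python3 d.py b 48 0 12 -90
```

```text
clock: 8.18
eef_pos: [0.4661, 0.0344, 0.0142]
ee_rot: [3.139, -0.007, 0.218]
wrist_force: [0.3, 0.1, -1.1]
opening: 0.0236
target [0.4641 0.0354 0.012  0.2192] offset units [-0.015 -0.011  0.018] ang units [ 0.03 -0.09 -0.01] t 8.175 F [ 0.3  0.1 -1.1] op 0.0236
```

```bash
python3 -m inch '[{"offset":[-0.015,-0.01,0.015],"angular":[0,-0.08,0]},{"offset":[0,0,0.01],"angular":[0,0,0]},{"offset":[0,0,0],"angular":[0,0,0]}]';python3 -m inch '[{"offset":[0,0,0],"angular":[0,0,0]},{"offset":[0,0,0],"angular":[0,0,0]},{"offset":[0,0,0],"angular":[0,0,0]}]' -0.2;  python3 d.py b 48 0 12 -90
```

```text
clock: 8.55
eef_pos: [0.4647, 0.0352, 0.0117]
ee_rot: [3.139, -0.002, 0.218]
wrist_force: [-0.0, 0.4, -1.7]
opening: 0.0236
clock: 8.93
eef_pos: [0.4657, 0.035, 0.0126]
ee_rot: [3.138, -0.004, 0.218]
wrist_force: [-0.2, -0.4, 0.2]
opening: 0.0376
target [0.4641 0.0354 0.012  0.2192] offset units [-0.013 -0.006  0.005] ang units [ 0.04 -0.04 -0.01] t 8.925 F [-0.2 -0.4  0.2] op 0.0376
```

```bash
python3 -m inch '[{"offset":[0,0,-0.15],"angular":[0,0,0]},{"offset":[0,0,-0.4],"angular":[0,0,0]},{"offset":[0,0,-0.4],"angular":[0,0,0]},{"offset":[0,0,0],"angular":[0,0,0]}]';  python3 d.py b -145 0 115 -90
```

```text
clock: 9.43
eef_pos: [0.4651, 0.0353, 0.1299]
ee_rot: [3.138, -0.003, 0.218]
wrist_force: [-1.0, 0.6, -0.1]
opening: 0.0373
target [ 0.506  -0.153   0.115   0.2192] offset units [-0.007  1.605  0.129] ang units [ 0.04 -0.03 -0.01] t 9.425 F [-1.   0.6 -0.1] op 0.0373
```

```bash
python3 -m inch '[{"offset":[0,0.4,0],"angular":[0,0,0]},{"offset":[0,0.4,0],"angular":[0,0,0]},{"offset":[0,0.4,0],"angular":[0,0,0]},{"offset":[0,0.4,0],"angular":[0,0,0]},{"offset":[0,0,0],"angular":[0,0,0]}]' -1 30;  python3 - <<'E'
from h import *
import d
for n,b in (("scene",(220,120,380,240)),("top",(250,150,410,270))):
    im=snapshot(n); crop(im,*b,5,n+"3.png")
for r in masks_of("top","long_tube_mid"):
    v,u=np.nonzero(r["mask"]); print(round(r["p"],2),r["mask"].sum(),u.mean(),v.mean())
E
python3 d.py b -140 0 72 -90
```

```text
clock: 10.05
eef_pos: [0.5053, -0.1558, 0.1251]
ee_rot: [-3.14, 0.002, 0.221]
wrist_force: [-0.4, 0.4, -0.5]
opening: 0.0006
0.71 253 301.6679841897233 232.9328063241107
0.71 240 404.575 275.90833333333336
target [ 0.5049 -0.1481  0.072   0.2192] offset units [ 0.011 -0.034  0.443] ang units [-0.03  0.03  0.07] t 10.2 F [ 0.2  0.9 -0.4] op 0.0003
```

View pics/scene3.png

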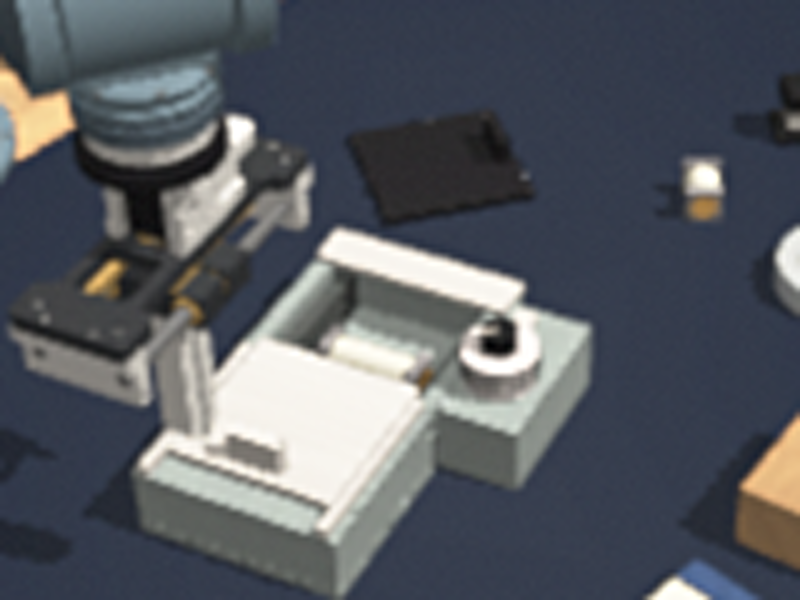

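View pics/top3.png

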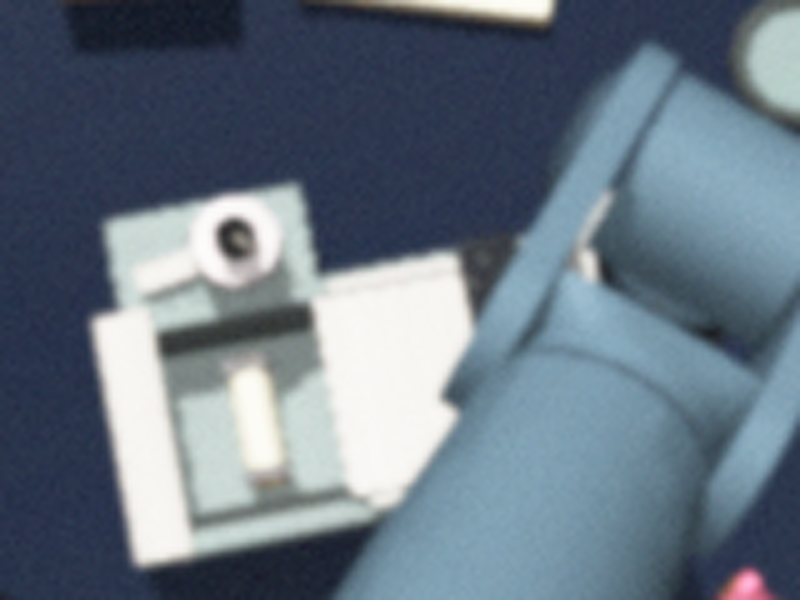

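The tube lies across the well at top crop (258,423), between the two ledges, and the view still shows the cover in place. I check its box coordinates, then go down behind the rib.

```bash
python3 - <<'E'
from h import *
import d
def w2b(p): 
    c,s=np.cos(d.B[2]),np.sin(d.B[2]); q=np.asarray(p)[:2]-d.B[:2]; return np.round(1e3*np.array([c*q[0]+s*q[1],-s*q[0]+c*q[1]]),1)
f=lambda cx,cy,u0=250,v0=150,s=5:[(cx+.5)/s+u0-.5,(cy+.5)/s+v0-.5]
print("tube",w2b(pix2plane("top",[[301.7,232.9]],.024)[0]))
for p in ((312,300),(350,490)): print("nose top",w2b(pix2plane("top",[f(*p)],.056)[0]))
# rib in scene3: rear-bottom front corners
for p,z in (((228,432),.078),((284,447),.078),((225,455),.056),((278,468),.056)): print("rib",w2b(pix2plane("scene",[f(p[0],p[1],220,120)],z)[0]))
E
python3 -m inch '[{"offset":[0.01,0,0.2],"angular":[0,0,0.07]},{"offset":[0,-0.03,0.2],"angular":[0,0,0]},{"offset":[0,0,0.04],"angular":[0,0,0]},{"offset":[0,0,0],"angular":[0,0,0]}]';python3 d.py b -140 0 70 -90;python3 d.py b 30 0 70 -90
```

```text
tube [44.7 -1.9]
nose top [  4.4 -55.7]
nose top [ 4.4 50.6]
rib [-98.   15.5]
rib [-95.1 -20. ]
rib [-96.3  21.1]
rib [-92.5 -12.5]
clock: 10.7
eef_pos: [0.5043, -0.1433, 0.0709]
ee_rot: [-3.139, 0.002, 0.226]
wrist_force: [0.0, 0.0, 0.3]
opening: 0.0006
target [ 0.5049 -0.1481  0.07    0.2192] offset units [-0.004  0.04   0.008] ang units [-0.04  0.03  0.08] t 10.7 F [0.  0.  0.3] op 0.0006
target [0.468  0.0178 0.07   0.2192] offset units [ 0.006 -1.376  0.012] ang units [-0.04  0.03  0.08] t 10.7 F [0.  0.  0.3] op 0.0006
```

```bash
python3 -m inch '[{"offset":[0,-0.1,0],"angular":[0,0,0.08]},{"offset":[0,-0.1,0],"angular":[0,0,0]},{"offset":[0,-0.1,0],"angular":[0,0,0]},{"offset":[0,-0.1,0],"angular":[0,0,0]},{"offset":[0,-0.1,0],"angular":[0,0,0]},{"offset":[0,0,0],"angular":[0,0,0]}]';python3 d.py b -10 0 70 -90
python3 - <<'E'
from h import *
im=snapshot("scene"); crop(im,220,120,380,240,5,"scene4.png")
E
```

```text
clock: 11.45
eef_pos: [0.4926, -0.0815, 0.0745]
ee_rot: [3.139, -0.003, 0.221]
wrist_force: [1.2, -0.2, 0.5]
opening: 0.0003
target [ 0.4767 -0.0213  0.07    0.2192] offset units [-0.019 -0.519  0.036] ang units [ 0.03 -0.04  0.02] t 11.45 F [ 1.2 -0.2  0.5] op 0.0003
```

View pics/scene4.png

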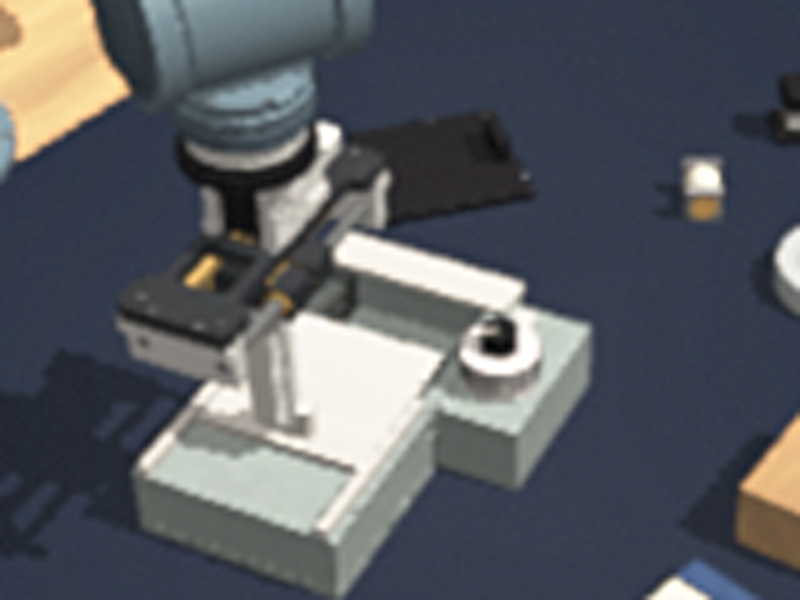

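The cover is moving, with its rear edge now at about (200,405)–(355,468) and the finger against the rib at (285,425). I keep going, nudging down to hold z at about 71 mm.

```bash
python3 -m inch '[{"offset":[-0.01,-0.08,0.03],"angular":[0.03,-0.04,0]},{"offset":[0,-0.08,0],"angular":[0,0,0]},{"offset":[0,-0.08,0],"angular":[0,0,0]},{"offset":[0,0,0],"angular":[0,0,0]}]';python3 d.py b -10 0 70 -90
python3 - <<'E'
from h import *
im=snapshot("scene"); crop(im,220,120,380,240,5,"scene5.png")
E
```

```text
clock: 12.0
eef_pos: [0.4892, -0.0613, 0.0758]
ee_rot: [3.123, -0.003, 0.222]
wrist_force: [0.5, 0.5, -0.4]
opening: 0.0004
target [ 0.4767 -0.0213  0.07    0.2192] offset units [-0.028 -0.35   0.042] ang units [ 0.23 -0.04  0.03] t 12.0 F [ 0.5  0.5 -0.4] op 0.0004
```

View pics/scene5.png

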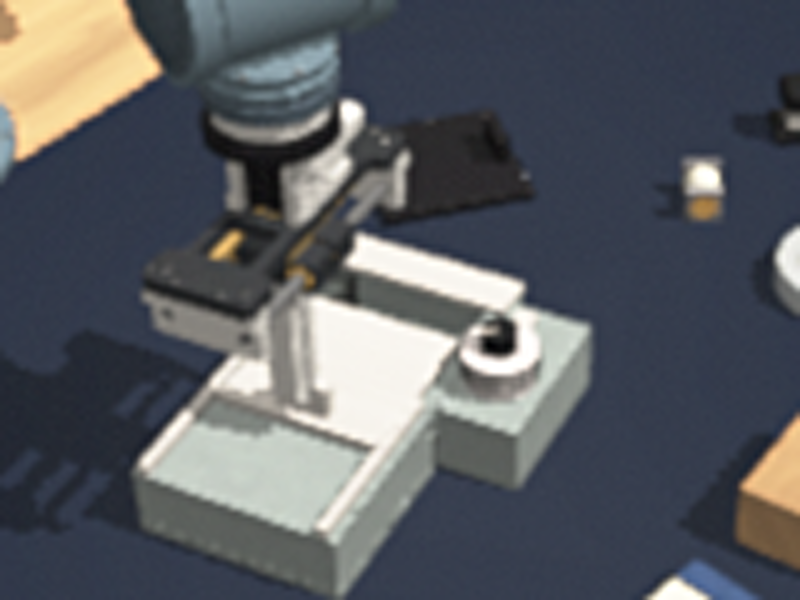

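Run:
```python
from h import *
import d
x=lambda a,b,z:[*d.bw(a,b),z/1e3]
im=snapshot("scene"); s=9
crop(im,250,170,330,235,s,"scene6.png",proj("scene",[x(-51,0,75.8),x(-5,56,48),x(-5,-56,48)]))
im=snapshot("top"); crop(im,260,180,380,270,6,"top6.png")
```

```text
(no output)
```

View pics/scene6.png

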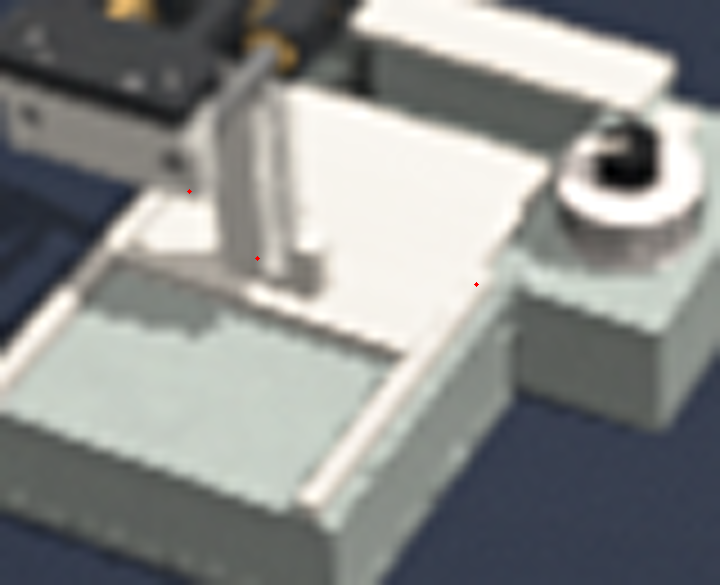

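View pics/top6.png

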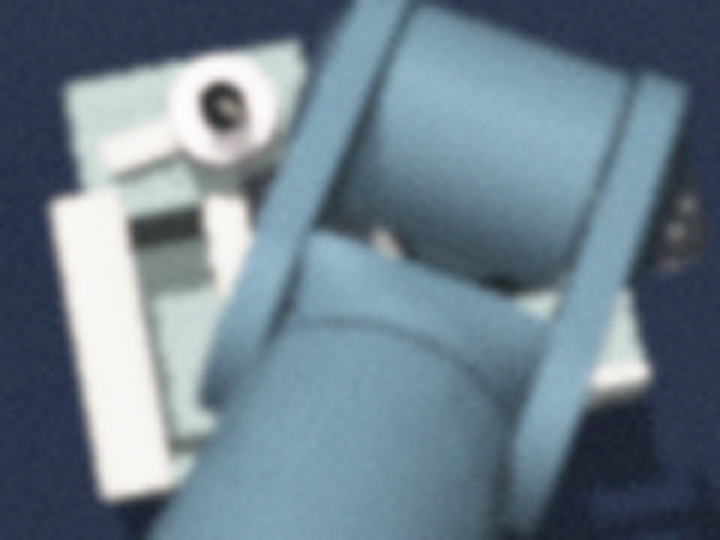

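```bash
cat >> d.py <<'E'
def w2b(p):
    c,s=np.cos(B[2]),np.sin(B[2]); q=np.asarray(p)[:2]-np.array(B[:2]); return np.round(1e3*np.array([c*q[0]+s*q[1],-s*q[0]+c*q[1]]),1)
def px(n,cx,cy,u0,v0,s,z): return w2b(pix2plane(n,[[(cx+.5)/s+u0-.5,(cy+.5)/s+v0-.5]],z/1e3)[0])
E
python3 - <<'E'
from d import *
for z in (56,46): print("nose",px("top",205,200,260,180,6,z),px("top",213,285,260,180,6,z))
for z in (56,66): print("rear",px("scene",118,245,250,170,9,z),px("scene",400,345,250,170,9,z))
for z in (56,46): print("nose sc",px("scene",548,165,250,170,9,z),px("scene",330,95,250,170,9,z))
print(w2b(telemetry.get_obs()["eef_pos"]))
E
```

```text
nose [ 55.4 -56.4] [ 59.1 -17.2]
nose [ 55.6 -58.1] [ 59.3 -18.6]
rear [-46.6  58.1] [-49.4 -51.3]
rear [-55.8  51.3] [-58.6 -56.8]
nose sc [ 52.  -54.5] [53.3 32. ]
nose sc [ 62.4 -49.1] [63.7 38.5]
[-51.9  -3.6]
```

Measured from the pictures, the nose is at about x=57 and the rear at about -51, so the cover is past balance and tipped. I keep pushing with corrections.

```bash
python3 -m inch '[{"offset":[-0.02,0,0.03],"angular":[0.23,-0.04,0]},{"offset":[0,-0.1,0],"angular":[0,0,0]},{"offset":[0,-0.1,0],"angular":[0,0,0]}]';python3 d.py b -10 0 70 -90
```

```text
clock: 12.52
eef_pos: [0.4855, -0.0444, 0.0756]
ee_rot: [3.131, -0.004, 0.222]
wrist_force: [-5.2, -10.0, 12.6]
opening: 0.0007
target [ 0.4767 -0.0213  0.07    0.2192] offset units [-0.03  -0.204  0.044] ang units [ 0.13 -0.05  0.04] t 12.525 F [ -5.2 -10.   12.6] op 0.0007
```

Run:
```python
from d import *
x=lambda a,b,z:[*bw(a,b),z/1e3]
im=snapshot("scene"); s=12
p=w2b(telemetry.get_obs()["eef_pos"]); print(p)
crop(im,258,165,318,210,s,"scene7.png",proj("scene",[x(p[0],p[1],75.6)]))
```

```text
[-33.4  -3.6]
```

View pics/scene7.png

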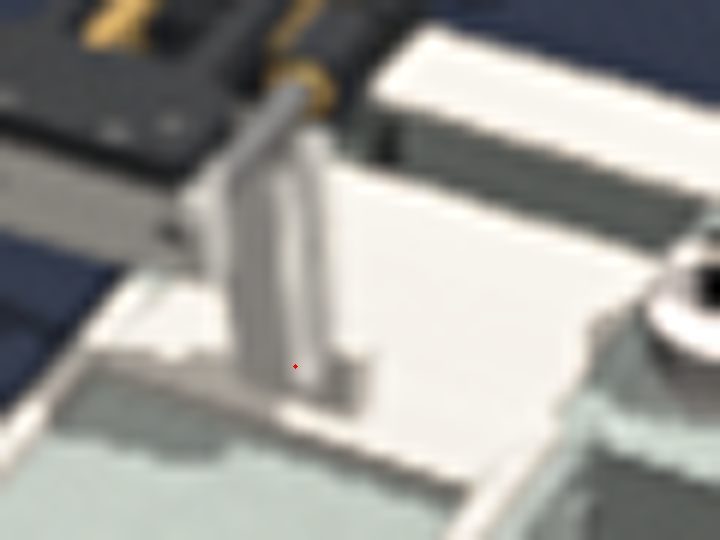

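The finger sits behind the rib at (345,380). The 12 N upward force comes from my own downward nudge rubbing on the rib. I back off a touch to relieve it, then continue straight.

```bash
python3 -m inch '[{"offset":[0,0.04,0],"angular":[0.1,0,0]},{"offset":[-0.03,0,0.02],"angular":[0,0,0]},{"offset":[0,-0.06,0],"angular":[0,0,0]},{"offset":[0,-0.06,0],"angular":[0,0,0]},{"offset":[0,-0.06,0],"angular":[0,0,0]}]';python3 d.py b -10 0 70 -90
python3 - <<'E'
from d import *
print(w2b(telemetry.get_obs()["eef_pos"]))
im=snapshot("scene"); crop(im,250,165,330,225,9,"scene8.png")
E
```

```text
clock: 13.2
eef_pos: [0.476, -0.0268, 0.0713]
ee_rot: [-3.14, -0.001, 0.221]
wrist_force: [-0.3, -2.1, 0.1]
opening: 0.0009
target [ 0.4767 -0.0213  0.07    0.2192] offset units [ 0.016 -0.044  0.011] ang units [-0.02 -0.01  0.02] t 13.2 F [-0.3 -2.1  0.1] op 0.0009
[-15.3   1.9]
```

View pics/scene8.png

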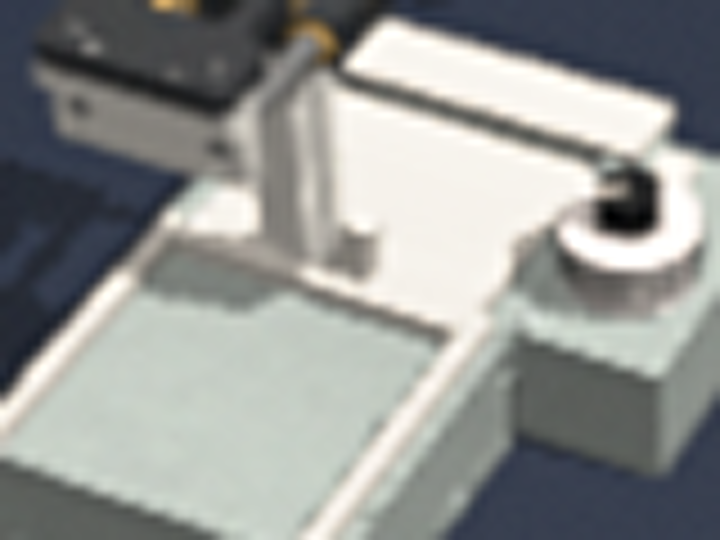

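```bash
python3 -m inch '[{"offset":[0,-0.05,0],"angular":[0,0,0]},{"offset":[0,-0.05,0],"angular":[0,0,0]}]';python3 d.py b -10 0 70 -90
python3 - <<'E'
from d import *
print(w2b(telemetry.get_obs()["eef_pos"]))
im=snapshot("scene"); crop(im,250,165,330,225,9,"scene9.png")
for q in ((165,235),(430,325)): print([px("scene",*q,250,165,9,z) for z in (52,58)])
E
```

```text
clock: 13.5
eef_pos: [0.473, -0.0134, 0.0714]
ee_rot: [-3.139, -0.001, 0.222]
wrist_force: [0.0, -1.6, 0.5]
opening: 0.0007
target [ 0.4767 -0.0213  0.07    0.2192] offset units [0.015 0.07  0.011] ang units [-0.03 -0.01  0.03] t 13.5 F [ 0.  -1.6  0.5] op 0.0007
[-1.6  1.9]
[array([-11.6,  61.1]), array([-17.4,  57. ])]
[array([-13.5, -43.1]), array([-19.2, -46.5])]
```

View pics/scene9.png

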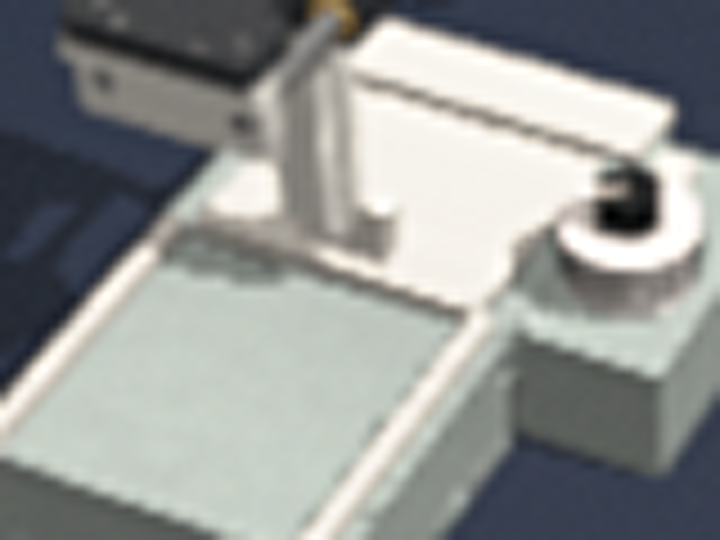

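```bash
python3 -m inch '[{"offset":[0,-0.04,0],"angular":[0,0,0]},{"offset":[0,-0.04,0],"angular":[0,0,0]}]';python3 d.py b -10 0 70 -90
python3 - <<'E'
from d import *
print(w2b(telemetry.get_obs()["eef_pos"]))
im=snapshot("scene"); crop(im,250,165,330,225,9,"scene10.png",proj("scene",[[*bw(-5,56,),.048],[*bw(-5,-56),.048]]))
E
```

```text
clock: 13.8
eef_pos: [0.4699, -0.0021, 0.071]
ee_rot: [-3.136, 0.0, 0.222]
wrist_force: [-0.4, 0.9, -0.1]
opening: 0.0006
target [ 0.4767 -0.0213  0.07    0.2192] offset units [0.02  0.168 0.007] ang units [-0.06  0.    0.03] t 13.8 F [-0.4  0.9 -0.1] op 0.0006
[10.2  2.4]
```

View pics/scene10.png

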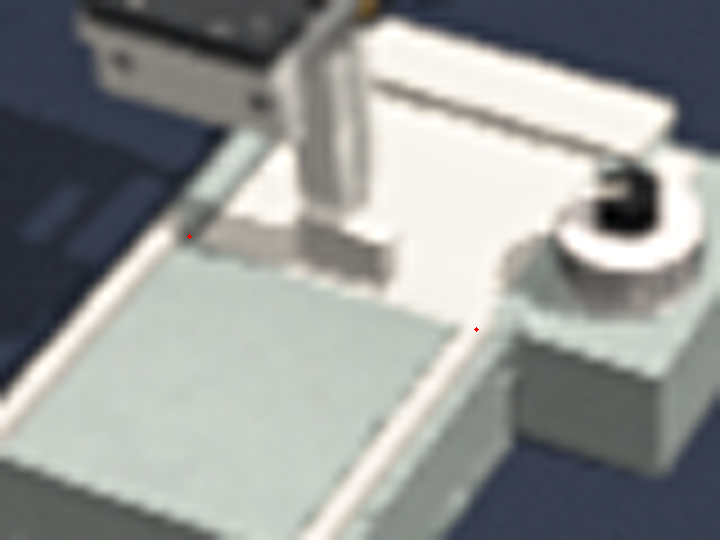

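The cover dropped level, with its rear edge in line with the near rim marks at (188,236) and (476,329). The finger is clear above the rib, so I lift and go to the collar, then check.

```bash
python3 -m inch '[{"offset":[0,0,-0.2],"angular":[0,0,0]},{"offset":[0,0,-0.35],"angular":[0,0,0]},{"offset":[0,0.25,-0.1],"angular":[0,0,0]},{"offset":[0,0.4,0],"angular":[0,0,0]},{"offset":[0,0.4,0],"angular":[0,0,0]},{"offset":[0,0,0],"angular":[0,0,0]}]' 0.7
python3 - <<'E'
from d import *
x=lambda a,b,z:[*bw(a,b),z/1e3]
P=[x(40,-92,89),x(40+58,-92,56),x(40,-92-24,74),x(40,-92+24,74),x(16,-92,74)]
im=snapshot("top"); crop(im,255,175,355,255,8,"top11.png",proj("top",P))
im=snapshot("scene"); crop(im,260,155,350,225,8,"scene11.png",proj("scene",P))
for n in ("top","scene"):
  for t in ("cover_mid","collar","dial"):
    for r in masks_of(n,t):
      v,u=np.nonzero(r["mask"]); print(n,t,round(r["p"],2),len(u),u.mean().round(1),v.mean().round(1),u.min(),u.max(),v.min(),v.max())
E
python3 d.py b 40 -92 130 -90
```

```text
clock: 14.6
eef_pos: [0.4979, -0.1268, 0.1503]
ee_rot: [-3.135, 0.001, 0.225]
wrist_force: [0.5, -0.1, 0.3]
opening: 0.0572
top cover_mid 0.83 1654 225.5 275.3 199 251 248 302
top cover_mid 0.69 1437 301.6 232.4 281 322 210 255
top collar 0.53 207 294.1 200.4 279 305 191 207
top dial 0.65 1493 301.4 232.8 281 322 211 255
top dial 0.41 68 296.8 197.1 292 301 193 201
scene cover_mid 0.86 728 295.0 187.3 273 316 174 200
scene cover_mid 0.73 570 308.6 153.4 292 326 143 164
scene collar 0.48 188 320.4 192.9 312 328 183 200
scene dial 0.37 52 320.0 187.5 317 323 184 191
target [0.5556 0.0475 0.13   0.2192] offset units [ 0.798 -1.277  0.175] ang units [-0.09  0.02  0.13] t 15.0 F [-0.5  0.4 -0.3] op 0.08
```

View pics/scene11.png

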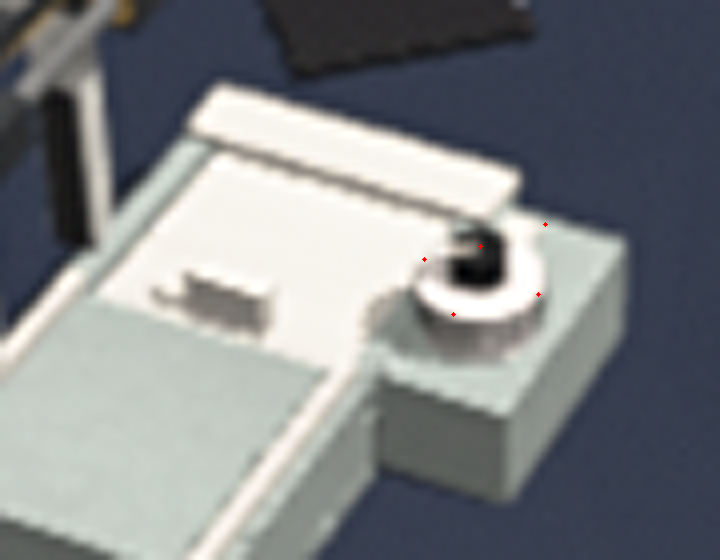

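View pics/top11.png

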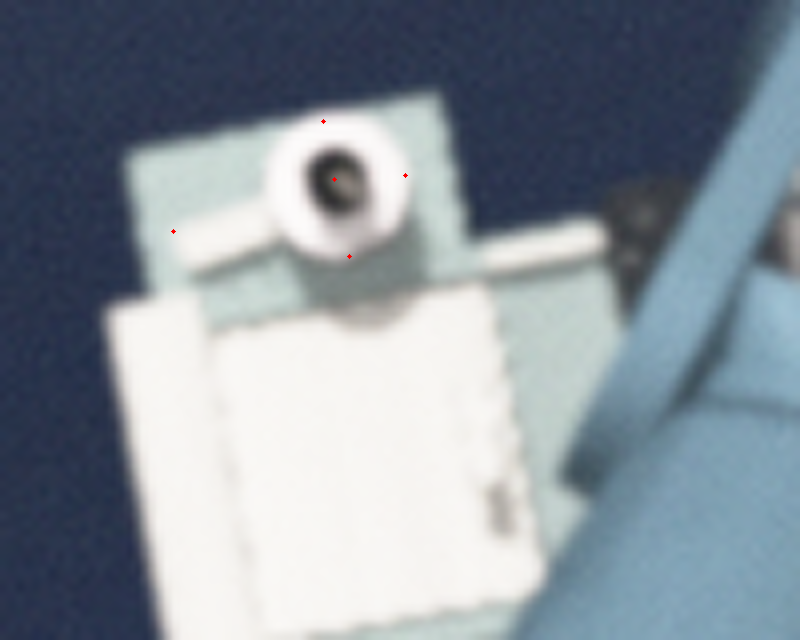

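The cover lies level under the lip, with its rear edge at the rim in both views. The predicted collar centre falls within about 1 px in both pictures: top crop (336,188), scene crop (480,277). Next I move over the collar.

```bash
python3 -m inch '[{"offset":[0.2,-0.3,0],"angular":[-0.09,0,0.13]},{"offset":[0.2,-0.33,0],"angular":[0,0,0]},{"offset":[0.2,-0.33,0],"angular":[0,0,0]},{"offset":[0.2,-0.33,0],"angular":[0,0,0]},{"offset":[0,0,0],"angular":[0,0,0]}]'; python3 d.py b 40 -92 115 -90
```

```text
clock: 15.62
eef_pos: [0.5583, 0.0557, 0.1507]
ee_rot: [3.14, -0.0, 0.22]
wrist_force: [-0.6, -1.1, 0.8]
opening: 0.0798
target [0.5556 0.0475 0.115  0.2192] offset units [-0.037  0.061  0.298] ang units [ 0.02 -0.    0.01] t 15.625 F [-0.6 -1.1  0.8] op 0.0798
```

```bash
python3 -m inch '[{"offset":[-0.035,0.06,0.1],"angular":[0.02,0,0]},{"offset":[0,0,0.15],"angular":[0,0,0]},{"offset":[0,0,0.02],"angular":[0,0,0]},{"offset":[0,0,0],"angular":[0,0,0]}]'; python3 d.py b 40 -92 60 -90
```

```text
clock: 16.12
eef_pos: [0.5538, 0.045, 0.1147]
ee_rot: [-3.141, 0.003, 0.217]
wrist_force: [1.3, -0.3, 0.1]
opening: 0.0797
target [0.5556 0.0475 0.06   0.2192] offset units [ 0.021 -0.017  0.456] ang units [-0.01  0.03 -0.02] t 16.125 F [ 1.3 -0.3  0.1] op 0.0797
```

```bash
python3 -m inch '[{"offset":[0.02,-0.02,0.1],"angular":[0,0.03,0]},{"offset":[0,0,0.15],"angular":[0,0,0]},{"offset":[0,0,0.12],"angular":[0,0,0]},{"offset":[0,0,0.04],"angular":[0,0,0]},{"offset":[0,0,0],"angular":[0,0,0]}]'; python3 d.py b 40 -92 60 -90
python3 - <<'E'
from d import *
im=snapshot("scene"); crop(im,270,140,360,210,8,"scene12.png")
E
```

```text
clock: 16.75
eef_pos: [0.5554, 0.0477, 0.0616]
ee_rot: [-3.141, 0.001, 0.217]
wrist_force: [-0.5, -0.5, -0.4]
opening: 0.0797
target [0.5556 0.0475 0.06   0.2192] offset units [0.001 0.002 0.014] ang units [-0.01  0.01 -0.03] t 16.75 F [-0.5 -0.5 -0.4] op 0.0797
```

View pics/scene12.png

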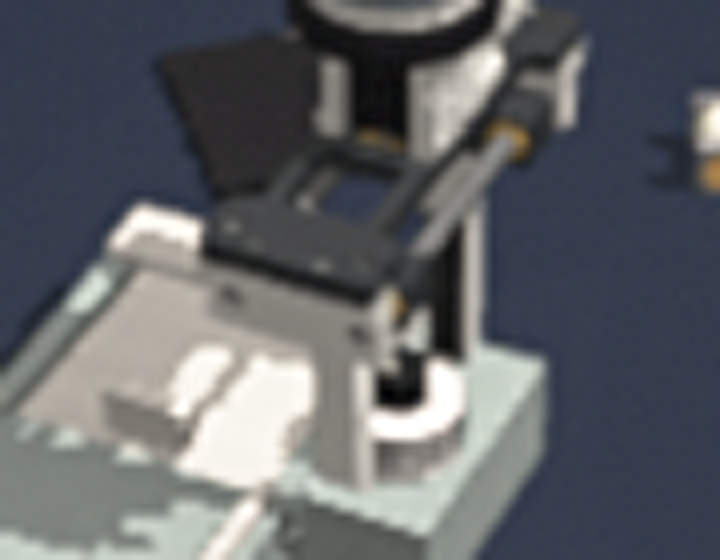

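The fingers straddle the collar at (415,420) with the dial free between them. I close gently.

```bash
python3 -m inch '[{"offset":[0,0,0],"angular":[0,0,0]},{"offset":[0,0,0],"angular":[0,0,0]},{"offset":[0,0,0],"angular":[0,0,0]},{"offset":[0,0,0],"angular":[0,0,0]},{"offset":[0,0,0],"angular":[0,0,0]}]' -1 12; python3 d.py b 40 -92 60 -90
```

```text
clock: 17.42
eef_pos: [0.5566, 0.0484, 0.0635]
ee_rot: [-3.14, -0.003, 0.217]
wrist_force: [0.2, 0.1, -1.4]
opening: 0.0477
target [0.5556 0.0475 0.06   0.2192] offset units [-0.009  0.005  0.029] ang units [-0.02 -0.03 -0.03] t 17.425 F [ 0.2  0.1 -1.4] op 0.0477
```

```bash
python3 -m inch '[{"offset":[0,0,0],"angular":[0,0,-1]},{"offset":[0,0,0],"angular":[0,0,-1]},{"offset":[0,0,0],"angular":[0,0,-1]},{"offset":[0,0,0],"angular":[0,0,-1]},{"offset":[0,0,0],"angular":[0,0,-1]}]'; python3 d.py b 40 -92 63 0
```

```text
clock: 18.05
eef_pos: [0.5564, 0.0488, 0.0635]
ee_rot: [-3.141, -0.003, 0.629]
wrist_force: [-0.2, 1.4, -0.6]
opening: 0.0479
target [0.5556 0.0475 0.063  1.79  ] offset units [-0.012  0.005  0.004] ang units [ 1.000e-02 -4.000e-02 -1.451e+01] t 18.05 F [-0.2  1.4 -0.6] op 0.0479
```

```bash
python3 -m inch '[{"offset":[0,0,0],"angular":[0,0,-1]},{"offset":[0,0,0],"angular":[0,0,-1]},{"offset":[0,0,0],"angular":[0,0,-1]},{"offset":[0,0,0],"angular":[0,0,-1]},{"offset":[0,0,0],"angular":[0,0,-1]},{"offset":[0,0,0],"angular":[0,0,-1]},{"offset":[0,0,0],"angular":[0,0,-1]},{"offset":[0,0,0],"angular":[0,0,-1]}]'; python3 d.py b 40 -92 63 0;  python3 - <<'E'
from d import *
im=snapshot("scene"); crop(im,270,140,360,210,8,"scene13.png")
E
```

```text
clock: 19.05
eef_pos: [0.5558, 0.0492, 0.0635]
ee_rot: [-3.141, -0.003, 1.289]
wrist_force: [-0.3, 1.3, 1.6]
opening: 0.0473
target [0.5556 0.0475 0.063  1.79  ] offset units [-0.014  0.002  0.004] ang units [ 0.01 -0.04 -6.26] t 19.05 F [-0.3  1.3  1.6] op 0.0473
```

View pics/scene13.png

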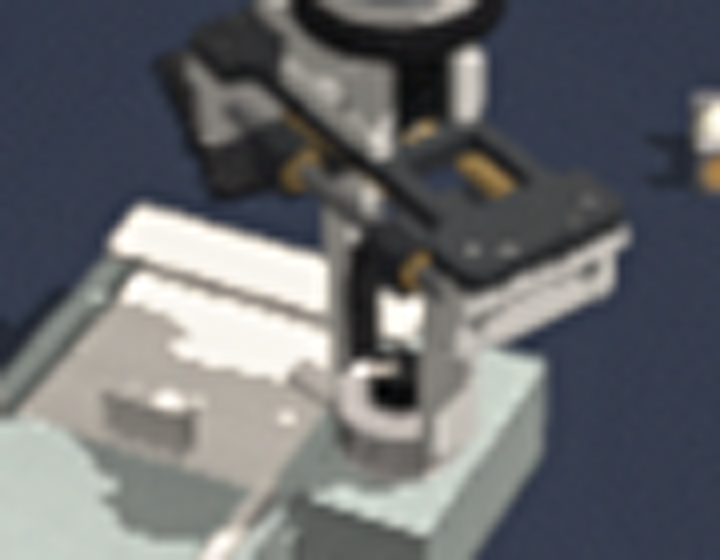

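The tongue is turning with the grip and shows at (310,380). I finish the turn.

```bash
python3 -m inch '[{"offset":[0,0,0],"angular":[0,0,-1]},{"offset":[0,0,0],"angular":[0,0,-1]},{"offset":[0,0,0],"angular":[0,0,-1]},{"offset":[0,0,0],"angular":[0,0,-1]},{"offset":[0,0,0],"angular":[0,0,-1]},{"offset":[0,0,0],"angular":[0,0,-1]},{"offset":[0,0,0],"angular":[0,0,0]}]'; python3 d.py b 40 -92 63 0
```

```text
clock: 19.98
eef_pos: [0.5553, 0.0491, 0.0634]
ee_rot: [3.141, -0.004, 1.775]
wrist_force: [0.0, 1.4, 0.4]
opening: 0.0478
target [0.5556 0.0475 0.063  1.79  ] offset units [-0.013 -0.     0.003] ang units [ 0.   -0.05 -0.19] t 19.975 F [0.  1.4 0.4] op 0.0478
```

```bash
python3 -m inch '[{"offset":[0,0,0],"angular":[0,0,-0.2]},{"offset":[0,0,0],"angular":[0,0,0]}]'; python3 -m inch '[{"offset":[0,0,0],"angular":[0,0,0]},{"offset":[0,0,0],"angular":[0,0,0]},{"offset":[0,0,0],"angular":[0,0,0]},{"offset":[0,0,0],"angular":[0,0,0]}]' 0.7;  python3 -m inch '[{"offset":[0,0,-0.2],"angular":[0,0,0]},{"offset":[0,0,-0.3],"angular":[0,0,0]},{"offset":[0,0,-0.3],"angular":[0,0,0]},{"offset":[0,0,0],"angular":[0,0,0]}]'; python3 d.py b -200 -92 150 0
```

```text
clock: 20.23
eef_pos: [0.5553, 0.0489, 0.0634]
ee_rot: [3.141, -0.003, 1.789]
wrist_force: [-0.8, 2.2, 0.2]
opening: 0.0477
clock: 20.72
eef_pos: [0.5557, 0.0485, 0.0636]
ee_rot: [3.141, -0.002, 1.79]
wrist_force: [0.3, -0.1, -0.4]
opening: 0.0795
clock: 21.22
eef_pos: [0.5551, 0.0482, 0.1614]
ee_rot: [-3.141, -0.002, 1.79]
wrist_force: [0.1, 0.0, -0.3]
opening: 0.0798
target [ 0.6078 -0.1867  0.15    1.79  ] offset units [-2.007  0.004  0.091] ang units [-0.01 -0.03 -0.  ] t 21.225 F [ 0.1  0.  -0.3] op 0.0798
```

```bash
python3 -m inch '[{"offset":[-0.35,0,0],"angular":[0,0,0]},{"offset":[-0.4,0,0],"angular":[0,0,0]},{"offset":[-0.4,0,0],"angular":[0,0,0]},{"offset":[-0.4,0,0],"angular":[0,0,0]},{"offset":[-0.4,0,0],"angular":[0,0,0]},{"offset":[-0.4,0,0],"angular":[0,0,0]},{"offset":[-0.4,0,0],"angular":[0,0,0]},{"offset":[0,0,0],"angular":[0,0,0]}]'
python3 - <<'E'
from d import *
x=lambda a,b,z:[*bw(a,b),z/1e3]
P=[x(40,-92+58,56),x(40,-92,89)]
im=snapshot("top"); crop(im,255,175,355,250,8,"top14.png",proj("top",P)); cv2.imwrite("pics/topfull14.png",im[:,:,::-1])
im=snapshot("scene"); crop(im,240,150,350,230,7,"scene14.png",proj("scene",P)); cv2.imwrite("pics/scenefull14.png",im[:,:,::-1])
E
```

```text
clock: 22.22
eef_pos: [0.6228, -0.2806, 0.1438]
ee_rot: [-3.126, -0.014, 1.792]
wrist_force: [0.6, 0.2, 0.2]
opening: 0.0797
```

View pics/top14.png

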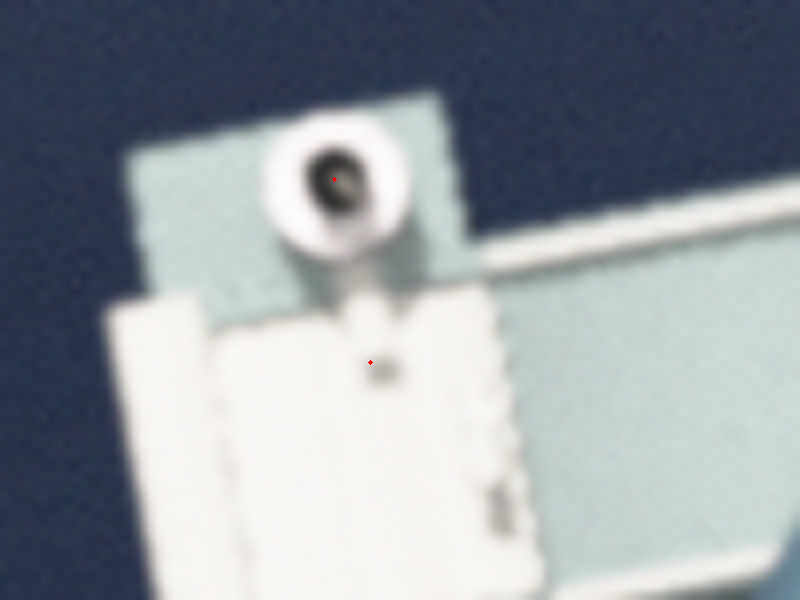

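View pics/scene14.png

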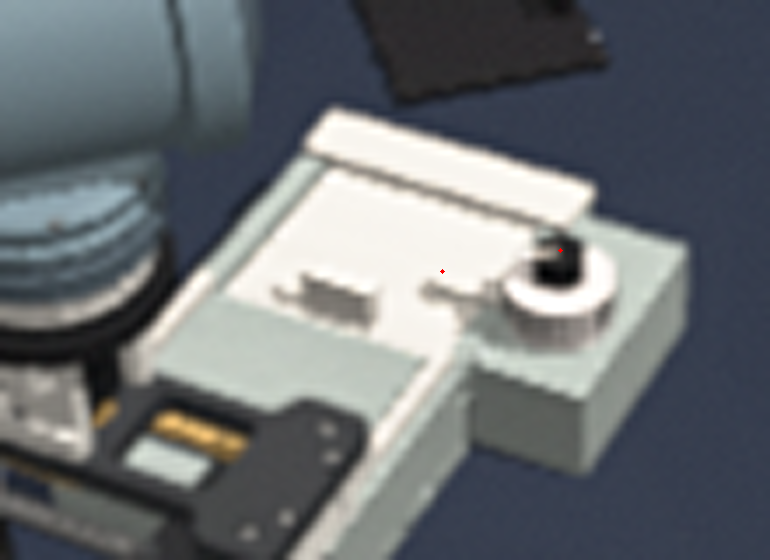

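View pics/topfull14.png

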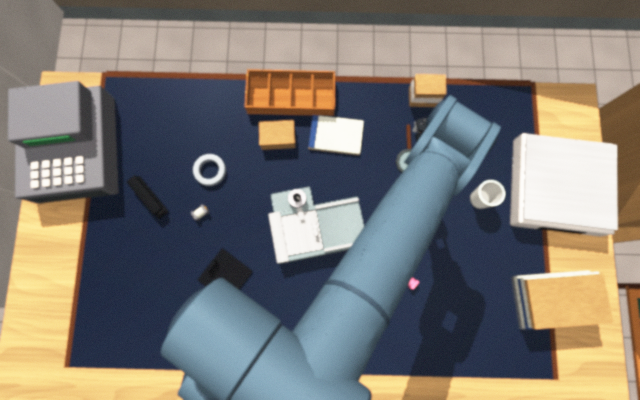

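The tongue now lies across the cover at about top crop (370,330), white on white. I measure its angle with a contrast-enhanced crop and a projected outline, and do the same on the starting picture.

Run:
```python
from d import *
def tong(ang,z=56):
    L=np.array([[22,-7],[58,-7],[58,7],[22,7]]); c,s=np.cos(ang),np.sin(ang)
    return [[*bw(40+c*a-s*b,-92+s*a+c*b),z/1e3] for a,b in L]
def draw(n,im,u0,v0,u1,v1,s,angs,name,lo,hi):
    c=cv2.resize(im[v0:v1,u0:u1],None,fx=s,fy=s,interpolation=cv2.INTER_CUBIC).astype(float)
    c=np.clip((c-lo)/(hi-lo)*255,0,255).astype(np.uint8); d=c.copy()
    for a,col in angs:
        p=((proj(n,tong(a))-[u0,v0]+.5)*s-.5).astype(np.int32); cv2.polylines(d,[p],True,col,1)
    return np.hstack([c,d])
t0=cv2.imread("pics/top0.png"); t1=cv2.imread("pics/topfull14.png"); s0=cv2.imread("pics/scene0.png"); s1=cv2.imread("pics/scenefull14.png")
a=draw("top",t0,270,185,320,220,8,[(0,(0,0,255)),(.15,(0,255,0))],"",60,255)
b=draw("top",t1,280,190,330,225,8,[(1.57,(0,0,255)),(1.72,(0,255,0))],"",190,255)
cv2.imwrite("pics/t15.png",np.vstack([a,b]))
a=draw("scene",s0,290,170,340,205,8,[(0,(0,0,255)),(.15,(0,255,0))],"",60,255)
b=draw("scene",s1,290,170,340,205,8,[(1.57,(0,0,255)),(1.72,(0,255,0))],"",120,255)
cv2.imwrite("pics/s15.png",np.vstack([a,b]))
```

```text
(no output)
```

View pics/t15.png

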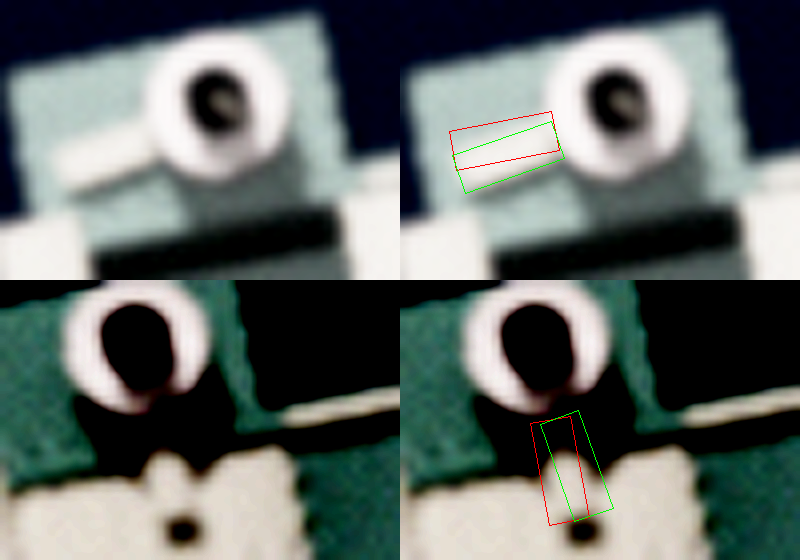

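View pics/s15.png

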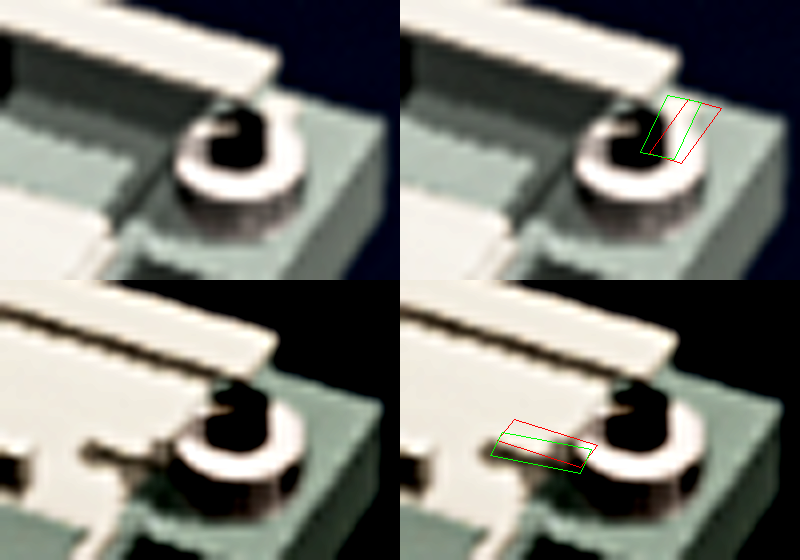

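Run:
```python
from d import *
def tong(ang,z=56):
    L=np.array([[20,-7],[58,-7],[58,7],[20,7]]); c,s=np.cos(ang),np.sin(ang)
    return [[*bw(40+c*a-s*b,-92+s*a+c*b),z/1e3] for a,b in L]
def go(n,u0,v0,u1,v1,s,angs,name,lo,hi):
    im=np.mean([snapshot(n).astype(float) for _ in range(8)],0)[:,:,::-1]; np.save("pics/%s_avg.npy"%n,im)
    c=cv2.resize(im[v0:v1,u0:u1],None,fx=s,fy=s,interpolation=cv2.INTER_CUBIC)
    c=np.clip((c-lo)/(hi-lo)*255,0,255).astype(np.uint8); d=c.copy()
    for a,col in angs:
        p=((proj(n,tong(a))-[u0,v0]+.5)*s-.5).astype(np.int32); cv2.polylines(d,[p],True,col,1)
    cv2.imwrite("pics/"+name,np.hstack([c,d]))
A=[(1.5,(255,0,0)),(1.6,(0,0,255)),(1.7,(0,255,0))]
go("top",288,200,318,228,13,A,"t16.png",170,255)
go("scene",295,180,330,208,11,A,"s16.png",90,255)
```

```text
(no output)
```

View pics/t16.png

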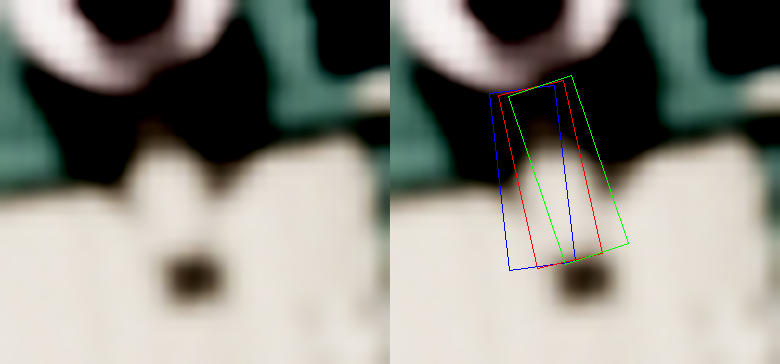

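View pics/s16.png

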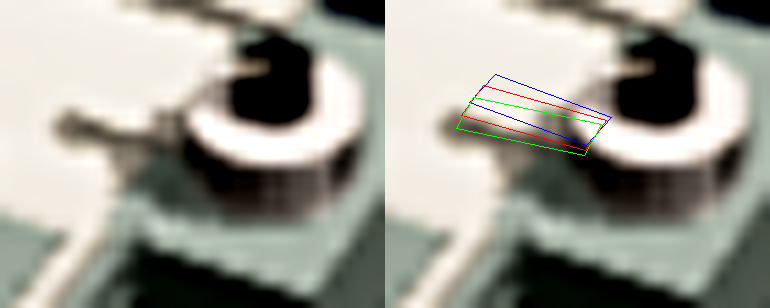

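```bash
python3 - <<'E'
from d import *
print("initial top edges z56")
for p in ((57,150),(140,123),(74,191),(160,160)): print(px("top",*p,270,185,8,56))
print("final top, z56")
for p in ((128,170),(137,240),(205,150),(212,200)): print(px("top",*p,288,200,13,56))
print("tip shadow at z44"); 
for p in ((165,280),(220,275),(195,305)): print(px("top",*p,288,200,13,44))
print("scene strip on z51 / 44")
for p in ((60,130),(110,137),(150,140)): print(px("scene",*p,295,180,11,51),px("scene",*p,295,180,11,44))
E
python3 - <<'E'
import numpy as np
im=np.load("pics/top_avg.npy").mean(2)
np.set_printoptions(linewidth=200)
print("cols",list(range(292,314)))
for v in range(204,226): print(v,im[v,292:314].astype(int))
E
```

```text
initial top edges z56
[ 96.6 -92. ]
[ 66.8 -95.7]
[ 93.4 -76.7]
[ 62.4 -81.6]
final top, z56
[ 45.4 -55.3]
[ 46.4 -40.2]
[ 28.7 -56.3]
[ 29.2 -45.5]
tip shadow at z44
[ 42.3 -32.5]
[ 30.6 -31.3]
[ 37. -26.]
scene strip on z51 / 44
[ 28.7 -30. ] [ 35.8 -26. ]
[ 32.1 -44.1] [ 39.1 -40.2]
[ 35.7 -54.8] [ 42.8 -51. ]
cols [292, 293, 294, 295, 296, 297, 298, 299, 300, 301, 302, 303, 304, 305, 306, 307, 308, 309, 310, 311, 312, 313]
204 [241 245 241 227 205 196 193 190 187 186 184 169 142 126 131 150 178 199 208 202 175 129]
205 [211 231 235 230 219 208 198 183 171 161 148 133 124 124 131 144 170 193 202 204 188 166]
206 [156 178 200 209 209 203 189 169 151 140 130 122 122 126 132 143 166 187 199 203 201 193]
207 [129 133 143 157 165 166 163 155 149 143 135 127 124 127 131 144 169 192 201 203 204 203]
208 [136 126 125 130 139 150 160 162 162 156 144 133 127 128 131 143 168 192 200 200 198 196]
209 [149 131 127 130 140 155 167 172 170 162 148 134 128 128 128 138 161 179 185 182 181 182]
210 [163 140 130 133 141 155 169 177 178 173 159 141 128 127 129 137 154 168 175 175 182 192]
211 [177 14
[... 698 characters left out ...]
4 237 242 244 245 245 244 244 244 243 243]
219 [245 245 244 244 245 245 243 240 235 228 221 216 226 237 243 245 245 245 244 243 243 242]
220 [246 245 244 244 245 245 243 237 224 201 189 189 205 229 241 245 245 244 244 243 243 242]
221 [246 245 244 244 245 245 244 239 224 194 179 181 195 225 240 245 245 245 244 243 243 243]
222 [245 245 244 244 245 245 244 241 229 204 192 195 208 228 240 245 245 245 244 243 243 243]
223 [246 245 245 244 245 245 245 242 236 225 220 225 230 236 242 244 245 245 243 241 242 244]
224 [245 245 245 244 245 245 245 244 242 239 239 239 240 242 243 245 245 245 243 241 241 244]
225 [246 246 245 244 245 245 245 245 244 244 244 244 243 244 244 245 245 245 244 242 242 244]
```

The starting picture shows the tongue began at about 0.14 rad, so my 1.573 rad turn ran it into the 1.6 stop. The final measurement gives about 1.62 ± 0.03. The dial mark looks unmoved. I clear the arm for a last check of the cover, dial and bystanders.

```bash
python3 -m inch '[{"offset":[0,0,-0.4],"angular":[0,0,0]},{"offset":[0,0,-0.4],"angular":[0,0,0]},{"offset":[-0.3,-0.3,0],"angular":[0,0,0]},{"offset":[-0.3,-0.3,0],"angular":[0,0,0]},{"offset":[-0.3,-0.3,0],"angular":[0,0,0]},{"offset":[-0.3,-0.3,0],"angular":[0,0,0]},{"offset":[-0.3,-0.3,0],"angular":[0,0,0]},{"offset":[-0.3,-0.3,0],"angular":[0,0,0]},{"offset":[-0.3,-0.3,0],"angular":[0,0,0]},{"offset":[0,0,0],"angular":[0,0,0]}]'
python3 - <<'E'
from d import *
im=snapshot("top"); cv2.imwrite("pics/topfull17.png",im[:,:,::-1])
im2=snapshot("scene"); cv2.imwrite("pics/scenefull17.png",im2[:,:,::-1])
a=cv2.imread("pics/top0.png").astype(int); df=np.abs(im[:,:,::-1].astype(int)-a).max(2)>40; cv2.imwrite("pics/diff17.png",(df*255).astype(np.uint8))
t0=cv2.imread("pics/top0.png")
c=np.hstack([cv2.resize(i[188:206,286:306],None,fx=18,fy=18,interpolation=cv2.INTER_CUBIC) for i in (t0,im[:,:,::-1])])
cv2.imwrite("pics/dial17.png",c); crop(im2,240,150,350,230,7,"scene17.png")
E
```

```text
clock: 24.38
eef_pos: [0.4302, -0.5902, 0.2459]
ee_rot: [-3.128, -0.011, 1.797]
wrist_force: [0.2, 0.4, 0.4]
opening: 0.0797
```

View pics/topfull17.png

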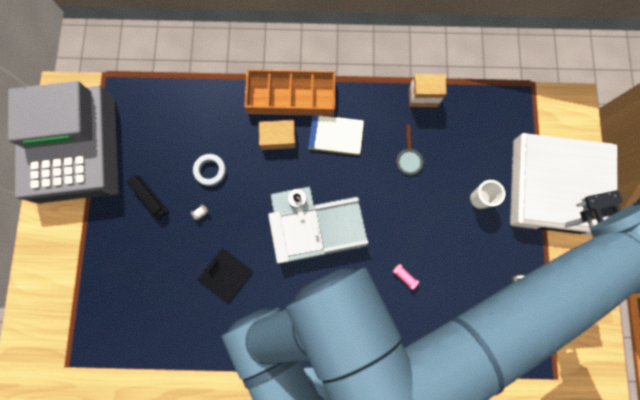

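View pics/diff17.png

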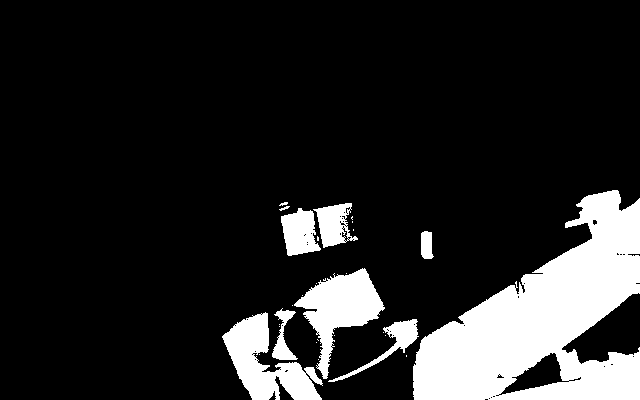

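View pics/dial17.png

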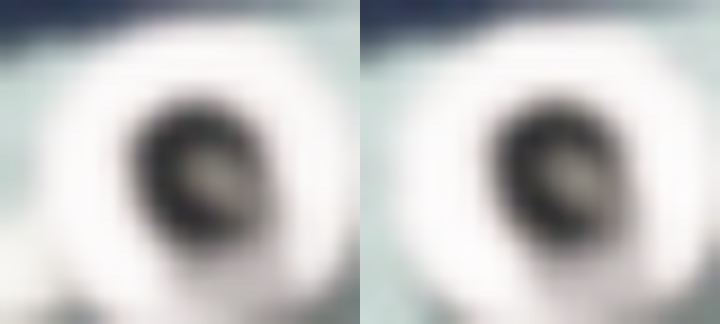

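View pics/scene17.png

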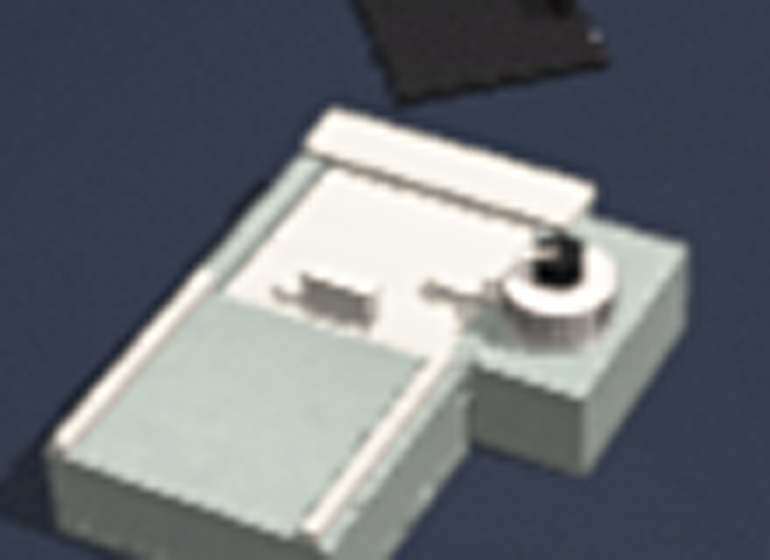

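Only the box's own parts, the moved tube and the arm differ from the first picture. The dial mark is unchanged, the cover is flush under the lip, and the wrist force is about zero. I hand in.

```bash
python3 -c "
from cell import workorder; print(workorder.hand_in())"
```

```text
the job is handed in; nothing more can be done
None
```

The job is done and handed in at about 24.5 s: the long tube is in the well, the cover is closed over it, and the collar is turned to locked. The system gave no verdict.

- **Tube:** it lay flat across the well between the ledges, at about x 45, y -2 mm in the box frame, when I checked it before closing.
- **Cover:** I pushed it by the rib until it tipped, went under the lip and dropped. Both cameras show it level, with its rear edge at the near rim. Part-way along, the finger rubbed on the rib and the wrist force reached about 17 N, so I backed off slightly and pushed on.
- **Collar:** I turned it by gripping its sides, clear of the dial. The tongue started at about 0.14 rad, not 0, so my turn of 1.57 rad most likely ran it to the stop at 1.6. I measured the final angle at about 1.62 ± 0.03 rad, so it probably rests on the stop, about 2° past straight across. I did not turn it back.
- **Dial and bystanders:** the dial mark looks the same before and after. The last top view differs from the first only at the cover, collar tongue, tube and arm. Part of the counter was hidden behind the arm in both pictures.

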